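# Pack a two-layer lunch box and press the divider home

### The job

Pack the lunch box in layers: stand every snack carton upright on its floor between the rails, lay the orange divider, block up, level on the two raised rails, then hold the tamper upright and press squarely on the divider's block until both rails bottom out. Only then stand every tub upright on the divider beside the block, and finish with the tamper standing on its cork coaster. Leave the other kitchen things where they are.

Things in the scene. Friction and masses are not known exactly. Their poses are not given: they have to be found in the camera images.
- lunchbox: Teal open lunch box fixed to the counter, 250 long (its x) x 160 wide (its y) x 78 high; walls and floor 5 thick: inside 240 x 150, inner floor 5 above the counter. Origin: centre of its underside. Across each short end inside runs a white sprung rail; 204 x 150 of clear floor lies between the rails for the bottom layer.
- rail_a_top (a point): Centre of the top of the white rail at the box's +x end: rail 18 wide (box x, along the end wall), 146 long (box y), 32 high. Its top is 57 above the counter when raised, 45 when bottomed out.
- rail_b_top (a point): The same on the rail at the box's -x end.
- rail_a (a joint): How far the rail at the box's +x end is pushed down, m: 0 raised (start), 0.012 bottomed out. Spring (150 N/m) plus friction catch (6 N): a rail takes 6 to 8 N to push down, stays where it is pushed and does not sink under the divider's weight. Pressing the divider's middle takes 10 to 14 N in all to bottom both; off-centre leaves one rail up.
- rail_b (a joint): The same for the rail at the -x end of the lunch box.
- divider_grip (a point): Orange divider plate 228 (x) x 138 (y) x 5 thick, black grip block 28 (x) x 50 (y) x 32 high on the middle of its upper face, to grip across the 28 or press on its flat top. Loose, 0.22 kg, flat on the counter at the start. This point: centre of the block, 21 above the plate's underside; z up. On the rails its length lies along the box's (either way round), 6 clear all round.
- tamper_mid (a point): Tamper, 0.25 kg: steel flat round foot 56 across and 14 high, dark wooden square handle 24 x 24 (sides along its x and y) from 20 to 90 above the foot's face. 90 tall, stands upright on the cork coaster. This point: on its axis half-way up, 45 above the foot's flat face; z along the handle.
- coaster: Cork coaster fixed to the counter, 90 across, 4 thick; origin at the centre of its underside.
- snack1_mid (a point): Snack carton, brown with a red band and a red patch on top, 50 (x) x 46 (y) x 36 high, 0.08 kg, belongs in the bottom layer. This point: its centre, 18 above its underside. Two or three of the cartons are there.
- snack2_mid (a point): Snack carton, brown with a red band and a red patch on top, 50 (x) x 46 (y) x 36 high, 0.08 kg, belongs in the bottom layer. This point: its centre, 18 above its underside. Two or three of the cartons are there.
- snack3_mid (a point): Snack carton, brown with a red band and a red patch on top, 50 (x) x 46 (y) x 36 high, 0.08 kg, belongs in the bottom layer. This point: its centre, 18 above its underside. Two or three of the cartons are there.
- tub1_mid (a point): White tub with a green lid, solid and closed, 40 (x) x 56 (y) x 38 high, 0.09 kg, belongs in the top layer. This point: its centre, 19 above its underside. Two or three of the tubs are there.
- tub2_mid (a point): White tub with a green lid, solid and closed, 40 (x) x 56 (y) x 38 high, 0.09 kg, belongs in the top layer. This point: its centre, 19 above its underside. Two or three of the tubs are there.
- tub3_mid (a point): White tub with a green lid, solid and closed, 40 (x) x 56 (y) x 38 high, 0.09 kg, belongs in the top layer. This point: its centre, 19 above its underside. Two or three of the tubs are there.
- mwiko: Flat wooden mwiko (paddle) lying crosswise along its y, 320 long, 60 wide, 10 thick, bystander.
- whisk: Whisk with a silicone tip lying along its x, 330 long, 55 high, bystander.
- spice: Small amber spice jar with a black cap, 42 across, 75 high, standing near the tamper, bystander; origin under its centre.
- ramekin: White ramekin, 72 across, 42 high, bystander; origin under its centre.
Mind the look-alikes: they are no part of the job. Leave any blue or yellow look-alike of the part that bears snack3_mid alone.

How it is judged:
On the way, in this order (a step that is already met when the one before it is completed fails the run):
1. every snack carton upright on the floor of the lunch box between the rails (x of snack1_mid in the frame of lunchbox between -0.103 and 0.103 m and y of snack1_mid in the frame of lunchbox between -0.075 and 0.075 m and z of each of snack1_mid, snack2_mid, snack3_mid in the frame of lunchbox below 0.029 m and angle between each of snack1_mid, snack2_mid, snack3_mid's own z axis and vertical below 0.2 rad and x of snack2_mid in the frame of lunchbox between -0.103 and 0.103 m and y of snack2_mid in the frame of lunchbox between -0.075 and 0.075 m and x of snack3_mid in the frame of lunchbox between -0.103 and 0.103 m and y of snack3_mid in the frame of lunchbox between -0.075 and 0.075 m), for 0.2 s.
2. the divider level on the raised rails, block up, over the snack cartons (all of step 1 and horizontal distance between divider_grip and lunchbox below 0.012 m and angle between divider_grip's own z axis and vertical below 0.06 rad and angle between the x axis of divider_grip and the x axis of lunchbox, either way round below 0.12 rad and z of divider_grip in the frame of lunchbox between 0.07 and 0.082 m and value of joint each of rail_a, rail_b below 0.006 m), for 0.2 s.
3. both rails bottomed out under the upright tamper pressing on the divider, no tub in the box yet (value of joint each of rail_a, rail_b above 0.01 m and horizontal distance between divider_grip and lunchbox below 0.012 m and angle between divider_grip's own z axis and vertical below 0.06 rad and angle between the x axis of divider_grip and the x axis of lunchbox, either way round below 0.12 rad and contact force between tamper and divider above 2 N and angle between tamper_mid's own z axis and vertical below 0.15 rad and horizontal distance between each of tub1_mid, tub2_mid, tub3_mid and lunchbox above 0.105 m), for 0.2 s.
At the end, for the whole second after the job is handed in: Cartons upright (0.2 rad) on the box floor; divider level (0.06 rad), centred (12 mm) on both rails, each at least 10 mm down; every tub upright (0.2 rad) on the divider; tamper upright (0.1 rad) within 30 mm of the coaster's centre; all at rest; other things within 40 mm of their starts (all of step 1 and horizontal distance between divider_grip and lunchbox below 0.012 m and angle between divider_grip's own z axis and vertical below 0.06 rad and angle between the x axis of divider_grip and the x axis of lunchbox, either way round below 0.12 rad and value of joint each of rail_a, rail_b above 0.01 m and z of divider_grip in the frame of lunchbox below 0.07 m and x of tub1_mid in the frame of divider_grip between -0.112 and 0.112 m and y of tub1_mid in the frame of divider_grip between -0.07 and 0.07 m and z of tub1_mid in the frame of divider_grip between -0.004 and 0.01 m and angle between each of tub1_mid, tub2_mid, tub3_mid's own z axis and vertical below 0.2 rad and x of tub2_mid in the frame of divider_grip between -0.112 and 0.112 m and y of tub2_mid in the frame of divider_grip between -0.07 and 0.07 m and z of tub2_mid in the frame of divider_grip between -0.004 and 0.01 m and x of tub3_mid in the frame of divider_grip between -0.112 and 0.112 m and y of tub3_mid in the frame of divider_grip between -0.07 and 0.07 m and z of tub3_mid in the frame of divider_grip between -0.004 and 0.01 m and linear speed of each of tub1, tub2, tub3, divider, tamper below 0.02 m/s and horizontal distance between tamper_mid and coaster below 0.03 m and angle between tamper_mid's own z axis and vertical below 0.1 rad and height (world z) of tamper_mid between 0.044 and 0.054 m); the robot touches nothing.
It fails at once if the mwiko, whisk, spice jar or ramekin is moved by more than 40 mm (distance of any of mwiko, whisk, spice, ramekin from where it was at the start of the episode above 0.04 m).
Of snack1, snack2, snack3 only 2 to 3 are there at a start; the rules pass over those that are not, and their reading is None.
Of tub1, tub2, tub3 only 2 to 3 are there at a start; the rules pass over those that are not, and their reading is None.
At some moment in a run one of snack1, snack2, snack3, tub1, tub2, tub3 may be knocked a few centimetres aside while the robot is not near it.
It also fails if it takes over 210 s, if anything falls off the work surface, if the arm or the gripper's body presses on something with over 40 N, if the wrist force passes 120 N, or if a joint passes its speed limit or range.

### The arm

A 6-joint arm with a two-finger parallel gripper is mounted at the origin on the work surface. World frame = base frame: x ahead of the robot, y to its left, z up, the work surface at z = 0. Lengths are in m, angles in rad, forces in N, time in s.
With the tool pointing down it reaches from about 0.25 to 0.8 m from the base axis. Payload 8.5 kg.
Tool frame: the origin (TCP) lies on the mounting face of the last link; the fingertips stand 173 mm ahead of it and the grasp point (between the pads) lies ahead of it (manip.pinch_z is the z of the grasp point in the tool frame, in m); z points along the fingers, y is the direction in which the jaws open and shut (so a half turn about z gives the same grasp; the last joint's range is limited). The gripper opens to 85 mm and grips with 20 to 120 N. Pads are 22 mm wide; open, the fingers measure 114 mm over their backs; the gripper's body (76 mm by 85 mm) begins 54 mm behind the grasp point. The pads swing forward as they close: fully open they stand 13 mm farther back than shut.
Start: joints at [1.207, 0.238, -0.013, 1.319, 0, 1.571], TCP at [0.187, 0.491, 0.405] pointing down, gripper open.
Joint ranges: [-2.66, 2.66], [-1.03, 1.9], [-1.14, 1.46], [-1.82, 2.27], [-1.45, 1.34], [-3.14, 3.14]. Speed limits (rad/s): [2.22, 2.22, 2.79, 3.14, 3.14, 3.14].

### API

Orientations are given as [roll, pitch, yaw] about the fixed x, y, z axes, in that order (R = Rz(yaw) Ry(pitch) Rx(roll)).
In Python, from bench import telemetry, read_camera, camera_info, job, manip gives the robot as it stands. The module is installed in compiled form; this text tells all that it offers.
- The arm moves only by the tool move_arm, never from a script. Its arguments are lists of equal length, an entry for each row: "travel": the shift along the tool's x, y, z in cm, a list of three; "turn": the turn about the tool's z in degrees. In form: {"travel": [[tx, ty, tz], ...], "turn": [turn, ...]}. A call has 1 to 12 rows; each row is the pose to reach, as a shift and turn from the pose measured when the call began, along the tool's axes at that moment; what a row does not reach only later rows make up. A row lasts 1/12 s, in which the tool goes at most 41.7 mm and 7.16 degrees, less where a joint would pass 70% of its speed; a pose out of reach is approached as far as the arm can. A call with a gripper value outside its range is refused whole. "fingers" is the finger opening in cm, from 0 to 8.54, set as the call begins (left out, the last holds). The fingers move at their own pace and stop on an object; "grip_force" is the grip in N (left out, the last holds). Time passes only in rows, so rows that repeat a pose let the fingers close. It gives the time, the measured TCP pose, the force and the opening at its end, in the units of the state.
- telemetry.read_state(): the state, without advancing time (a new reading comes with each control period).
- read_camera(name): name is "side" or "top" or "wrist"; returns the picture (384x512x3 uint8, blue, green, red); there is no depth.
- camera_info(name): a dict with "fx", "fy", "cx", "cy" (pixels), "eye" and "rotation" of the camera in the world; the wrist camera has in their place "T_tool_cam" (4x4, takes a point from camera to tool coordinates, whose origin is the TCP and whose axes are the flange's). Camera axes: x right, y down, z forward; pixel columns grow to the right and rows downward; lengths in m; the calibration is good to about 2 mm. A picture is of the moment at which its call begins: read the wrist's pose just before it. camera_info takes no time and is no camera call.
- job.job_done(): hands the job in, once; it reports no verdict.
The state is a dict: "time": time; "qpos": joint angles; "joint_vel": joint speeds; "effort": joint torques, N m; "tool_pos": TCP position; "ee_rot": TCP orientation; "contact_force": force on the tool from outside, world axes, zero at the start; "wrist_torque": the same for the moment, N m; "finger_gap": opening from 0.0 (shut) to 1.0 (fully open).
Only numpy, scipy, OpenCV 4.12 (cv2) and the standard library are available. Lean on these libraries where they do the work, as an engineer would, in place of code of your own. Each camera call takes 0.05 s, during which the arm holds its last target.

## Working session

There is one attempt and no reset: what is moved stays moved. The work goes in short steps, Python scripts to look and compute and a tool call to move; the robot and the scene stay as the last step left them, time stands still between calls to the robot, and variables do not carry over. Pictures are saved under pics/ and viewed, and the job is handed in when it is done.

Besides the shell and the picture viewer there is one more tool, called after "Call:" in YAML: its name, and indented under it one key for each argument. move_arm: Moves the arm, as the interface text tells. Its arguments: {"type":"object","properties":{"travel":{"type":"array","items":{"type":"array","items":{"type":"number"}}},"turn":{"type":"array","items":{"type":"number"}},"fingers":{"type":"number"},"grip_force":{"type":"number"}},"required":["travel","turn"]}

```bash
mkdir -p pics; python3 - <<'E'
from bench import telemetry, read_camera, camera_info, job, manip
import cv2
print(telemetry.read_state()); print(manip.pinch_z)
for n in ["side","top","wrist"]:
    i=camera_info(n); print(n,i)
    cv2.imwrite(f"pics/{n}0.png",read_camera(n))
E
```

```text
{'time': 0.0, 'qpos': array([ 1.20703019e+00,  2.38774124e-01, -1.42502154e-02,  1.31918873e+00,
        3.33510590e-06,  1.57083127e+00]), 'joint_vel': array([-1.19201825e-04, -8.46228574e-05,  5.77896429e-04,  4.92162276e-04,
        1.08265662e-03, -8.91036733e-05]), 'effort': array([ 2.55416693e-03, -5.38786054e+01,  3.46437120e+01,  1.83755276e-02,
       -5.36006712e-05,  9.13935509e-06]), 'tool_pos': array([0.18673458, 0.49049328, 0.40408251]), 'ee_rot': array([-3.14017591e+00, -3.28559319e-06,  2.77779156e+00]), 'contact_force': array([ 0.51188975, -0.30235085, -0.17079431]), 'wrist_torque': array([-0.03671871, -0.04192484,  0.07400452]), 'finger_gap': 1.00264855435938}
0.1547
side {'fx': 365.2249247126535, 'fy': 365.2249247126535, 'cx': 254.34700156003922, 'cy': 198.0654090936063, 'eye': array([ 0.33226873, -0.82865474,  0.85807207]), 'rotation': array([-2.29269654, -0.01509497, -0.24853693])}
top {'fx': 495.0998623160067, 'fy': 495.0998623160067, 'cx': 258.051467495267, 'cy': 191.49236792091992, 'eye': array([0.33780412, 0.0587243 , 1.89843305]), 'rotation': array([-3.02236537, -0.00656502, -1.55704106])}
wrist {'fx': 295.08955232002546, 'fy': 295.08955232002546, 'cx': 259.1251974193994, 'cy': 188.02088857481314, 'T_tool_cam': array([[-7.14552679e-04, -9.46513929e-01, -3.22662164e-01,
         8.28222190e-02],
       [ 9.99999743e-01, -6.94312589e-04, -1.77820535e-04,
        -5.25129092e-04],
       [-5.57187893e-05, -3.22662208e-01,  9.46514182e-01,
         3.09055169e-02],
       [ 0.00000000e+00,  0.00000000e+00,  0.00000000e+00,
         1.00000000e+00]])}
```

View pics/top0.png

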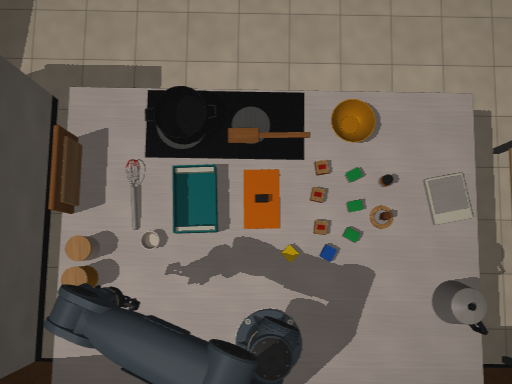

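View pics/side0.png

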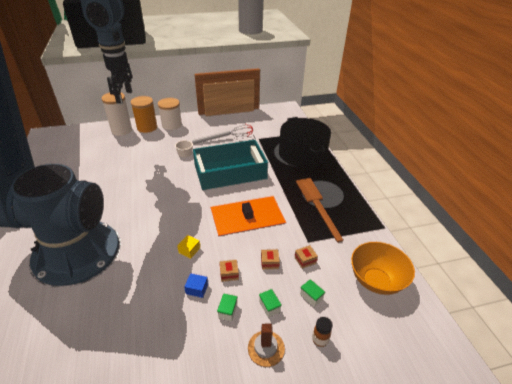

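View pics/wrist0.png

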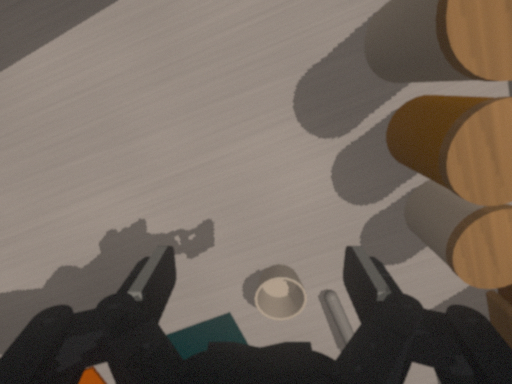

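```bash
cat > h.py <<'E'
import numpy as np, cv2
from scipy.spatial.transform import Rotation as R
from bench import telemetry, read_camera, camera_info, manip
def pose(s=None):
    s=s or telemetry.read_state()
    T=np.eye(4);T[:3,:3]=R.from_euler('xyz',s['ee_rot']).as_matrix();T[:3,3]=s['tool_pos'];return T
def cam(n,T=None):
    i=camera_info(n)
    if n=='wrist':
        M=(pose() if T is None else T)@i['T_tool_cam']
    else:
        M=np.eye(4);M[:3,:3]=R.from_euler('xyz',i['rotation']).as_matrix();M[:3,3]=i['eye']
    K=np.array([[i['fx'],0,i['cx']],[0,i['fy'],i['cy']],[0,0,1]]);return K,M
def ray(n,px,z,T=None,C=None):
    K,M=C or cam(n,T)
    px=np.atleast_2d(np.asarray(px,float)); d=np.c_[(px[:,0]-K[0,2])/K[0,0],(px[:,1]-K[1,2])/K[1,1],np.ones(len(px))]@M[:3,:3].T
    return M[:3,3]+d*((z-M[2,3])/d[:,2])[:,None]
HSV={'red':[((0,150,70),(6,255,255)),((172,150,70),(180,255,255))],'green':[((45,120,40),(75,255,255))],'teal':[((82,120,30),(98,255,255))],
'orange':[((6,200,150),(14,255,255))],'blue':[((108,150,60),(125,255,255))],'yellow':[((24,150,100),(33,255,255))]}
def mask(im,c):
    h=cv2.cvtColor(im,cv2.COLOR_BGR2HSV);m=np.zeros(im.shape[:2],np.uint8)
    for a,b in HSV[c]: m|=cv2.inRange(h,a,b)
    return m
def blobs(im,c,amin=8):
    n,l,st,ce=cv2.connectedComponentsWithStats(mask(im,c))
    return [(ce[k],st[k,4],l==k) for k in range(1,n) if st[k,4]>=amin]
def rect(n,bl,z,C):
    "min-area rectangle of a blob in world coords on plane z: centre, size, yaw of long side deg"
    cs,_=cv2.findContours(bl.astype(np.uint8),cv2.RETR_EXTERNAL,cv2.CHAIN_APPROX_NONE)
    c=max(cs,key=len)[:,0,:]
    w=ray(n,c,z,C=C)[:,:2]
    (x,y),(a,b),t=cv2.minAreaRect((w*1000).astype(np.float32))
    if a<b: a,b,t=b,a,t+90
    return np.array([x,y]).round(1),(round(a,1),round(b,1)),round((t+90)%180-90,1)
def toTool(target_xyz_tcp,yaw=None):
    "cm shift in tool axes & turn deg to bring TCP to target with tool yaw (rpy yaw, deg)"
    s=telemetry.read_state();T=pose(s)
    d=T[:3,:3].T@(np.asarray(target_xyz_tcp)-T[:3,3])*100
    t=None
    if yaw is not None:
        t=-(yaw-np.degrees(s['ee_rot'][2])); t=(t+180)%360-180
    return d.round(2),t
E
python3 - <<'E'
from h import *
im=cv2.imread('pics/top0.png');C=cam('top')
for c,z in [('red',.036),('green',.038),('blue',.036),('yellow',.036),('orange',.005),('teal',.078)]:
    for ce,a,l in blobs(im,c,10):
        print(c,ce.round(1),a,ray('top',ce,z,C=C)[0].round(4),rect('top',l,z,C))
for n,p,z in [('tamper',(386,216),.09),('spice',(387,180),.075),('coaster',(381,217),.004),('block',(262,198),.037)]: print(n,ray('top',p,z,C=C).round(3))
E
```

```text
red [321.8 166.5] 31 [ 0.6607 -0.1924  0.036 ] (array([ 660.7, -191.8]), (27.1, 15.8), -79.6)
red [317.3 193.9] 31 [ 0.5551 -0.1751  0.036 ] (array([ 554.8, -175.8]), (26.7, 15.3), -89.2)
red [320.7 226.9] 33 [ 0.4304 -0.1879  0.036 ] (array([ 430.1, -187. ]), (26.5, 15.0), -89.2)
green [353.8 174.4] 139 [ 0.6317 -0.314   0.038 ] (array([ 631.7, -313.6]), (54.9, 35.7), -62.6)
green [354.7 205.3] 143 [ 0.5134 -0.3161  0.038 ] (array([ 513.5, -316. ]), (53.7, 37.8), -79.1)
green [351.1 234.3] 147 [ 0.4043 -0.3015  0.038 ] (array([ 404.2, -301.5]), (51.6, 38.7), 63.0)
blue [327.8 252.5] 162 [ 0.3351 -0.2143  0.036 ] (array([ 334.6, -214.6]), (49.0, 44.8), -26.7)
yellow [289.6 252.7] 152 [ 0.3326 -0.0714  0.036 ] (array([332.3, -70.2]), (47.3, 44.9), 45.7)
orange [260.8 198.7] 1858 [0.5371 0.0386 0.005 ] (array([538.5,  37.6]), (220.4, 131.5), 0.8)
teal [194.4 199.2] 2475 [0.5241 0.2844 0.078 ] (array([527.8, 284. ]), (249.8, 159.1), 2.0)
tamper [[ 0.471 -0.42   0.09 ]]
spice [[ 0.607 -0.43   0.075]]
coaster [[ 0.473 -0.424  0.004]]
block [[0.536 0.034 0.037]]
```

```bash
python3 -c "
from h import *
print(toTool([.53,.18,.42],90))"
```

```text
(array([-43.13, -16.81,  -1.56]), np.float64(69.15653693215197))
```

Call:
move_arm:
  travel:
    - [-43.1, -16.8, -1.6]
    - [-43.1, -16.8, -1.6]
    - [-43.1, -16.8, -1.6]
    - [-43.1, -16.8, -1.6]
    - [-43.1, -16.8, -1.6]
    - [-43.1, -16.8, -1.6]
    - [-43.1, -16.8, -1.6]
    - [-43.1, -16.8, -1.6]
    - [-43.1, -16.8, -1.6]
    - [-43.1, -16.8, -1.6]
    - [-43.1, -16.8, -1.6]
    - [-43.1, -16.8, -1.6]
  turn: [69, 69, 69, 69, 69, 69, 69, 69, 69, 69, 69, 69]

```text
time: 1.15
tool_pos: [0.5336, 0.1762, 0.4198]
ee_rot: [3.141, 0.002, 1.569]
contact_force: [0.1, 0.2, -0.3]
finger_gap: 0.998
```

```bash
python3 -c "
from h import *
s=telemetry.read_state();print(s['time'],abs(s['joint_vel']).max(),s['tool_pos'],s['ee_rot'],s['qpos'])
print(toTool([.53,.18,.42],90))"
```

```text
1.15 0.031035597923872536 [0.53363488 0.17619981 0.41977831] [3.14083444e+00 2.40600783e-03 1.56868428e+00] [ 0.31951579  0.29823243  0.10828557  1.38089069 -0.00252231  1.8924233 ]
(array([ 0.38, -0.36, -0.02]), np.float64(-0.12101114141916014))
```

```bash
cat > snap.py <<'E'
import sys
from h import *
n=sys.argv[1]
T=pose();im=read_camera('wrist');cv2.imwrite(f'pics/{n}.png',im);np.save(f'pics/{n}.npy',T)
print(telemetry.read_state()['time'])
E
python3 snap.py w1
```

```text
1.2
```

View pics/w1.png

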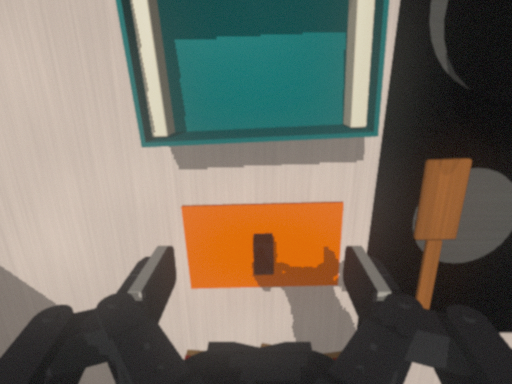

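Call:
move_arm:
  travel:
    - [-41, -0.3, 0]
    - [-41, -0.3, 0]
    - [-41, -0.3, 0]
    - [-41, -0.3, 0]
    - [-41, -0.3, 0]
    - [-41, -0.3, 0]
    - [-41, -0.3, 0]
    - [-41, -0.3, 0]
    - [-41, -0.3, 0]
    - [-41, -0.3, 0]
    - [-41, -0.3, 0]
    - [-41, -0.3, 0]
  turn: [0, 0, 0, 0, 0, 0, 0, 0, 0, 0, 0, 0]

```text
time: 2.2
tool_pos: [0.5283, -0.2336, 0.4198]
ee_rot: [-3.14, 0.001, 1.567]
contact_force: [0.7, 0.1, -0.5]
finger_gap: 1.001
```

```bash
python3 snap.py w2
```

```text
2.25
```

View pics/w2.png

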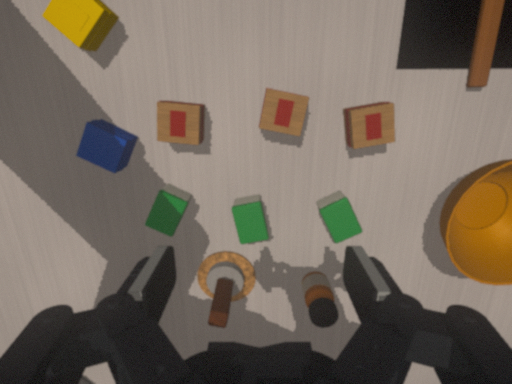

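```bash
python3 - <<'E'
from h import *
T=np.load('pics/w2.npy');im=cv2.imread('pics/w2.png');C=cam('wrist',T)
for c,z in [('red',.036),('green',.038)]:
    for ce,a,l in blobs(im,c,60):
        print(c,ce.round(1),a,ray('wrist',ce,z,C=C)[0].round(4),rect('wrist',l,z,C))
T=np.load('pics/w1.npy');im=cv2.imread('pics/w1.png');C=cam('wrist',T)
m=mask(im,'orange')
for ce,a,l in blobs(im,'orange',2000):
    l=cv2.morphologyEx(l.astype(np.uint8),cv2.MORPH_CLOSE,np.ones((41,41)))
    print('div',rect('wrist',l,.005,C))
g=cv2.cvtColor(im,cv2.COLOR_BGR2GRAY)
print('blockpx',[ray('wrist',p,.037,C=C).round(4) for p in [(254,235),(272,234),(263,233)]])
t=mask(im,'teal')
# outer rim front edge: lowest teal px per column
cols=np.arange(150,375,5);rows=[np.where(t[:,c])[0].max() for c in cols]
w=ray('wrist',np.c_[cols,rows],.078,C=C);p=np.polyfit(w[:,0],w[:,1],1);print('rim front y at .528',np.polyval(p,.528),'yaw',np.degrees(np.arctan(p[0])))
print('corners', ray('wrist',[(141.5,147),(378,136.5)],.078,C=C).round(4))
E
```

```text
red [283.5 112.2] 366 [ 0.5564 -0.1788  0.036 ] (array([ 556.3, -179.1]), (28.6, 16.9), 78.5)
red [177.4 123.3] 347 [ 0.432  -0.1909  0.036 ] (array([ 431.4, -191.1]), (28.6, 16.5), 85.0)
red [373.1 126. ] 356 [ 0.6623 -0.195   0.036 ] (array([ 662.2, -195.4]), (29.4, 16.4), -82.7)
green [175.1 202.4] 229 [ 0.4201 -0.29    0.038 ] (array([ 416.2, -290.3]), (32.9, 17.8), -29.6)
green [340.3 220. ] 1007 [ 0.6333 -0.3156  0.038 ] (array([ 633.3, -316.3]), (52.8, 36.0), -62.1)
green [249.8 222.5] 991 [ 0.5151 -0.3186  0.038 ] (array([ 515.3, -319.3]), (52.7, 35.7), -78.9)
green [160.7 220.6] 326 [ 0.3988 -0.3155  0.038 ] (array([ 402.7, -312.1]), (36.3, 34.9), 62.2)
div (array([539.2,  35. ]), (223.6, 134.7), 1.4)
blockpx [array([[0.5269, 0.0717, 0.037 ]]), array([[0.5508, 0.0731, 0.037 ]]), array([[0.5388, 0.0746, 0.037 ]])]Traceback (most recent call last):
  File "<stdin>", line 15, in <module>
    return umr_maximum(a, axis, None, out, keepdims, initial, where)
ValueError: zero-size array to reduction operation maximum which has no identity
```

```bash
python3 -c "
import cv2
a=cv2.imread('pics/w1.png');cv2.imwrite('pics/w1b.png',cv2.resize(a[180:300,160:360],None,fx=4,fy=4,interpolation=cv2.INTER_NEAREST))"
```

```text
(no output)
```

View pics/w1b.png

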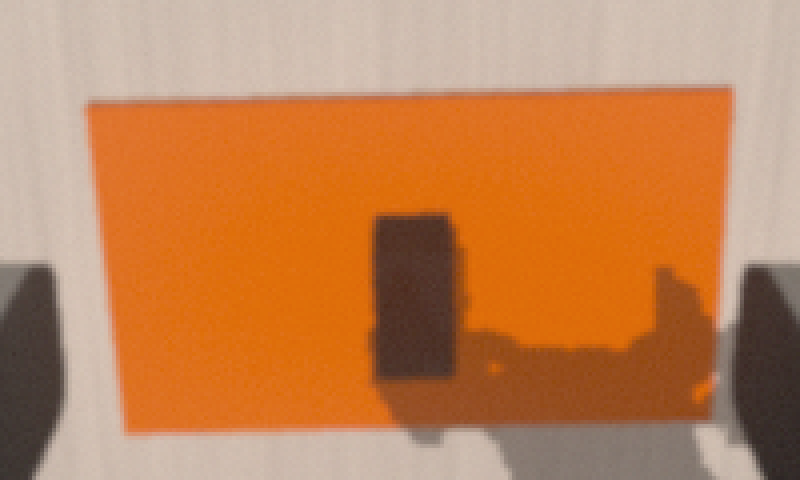

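```bash
python3 - <<'E'
from h import *
T=np.load('pics/w1.npy');im=cv2.imread('pics/w1.png');C=cam('wrist',T)
t=mask(im,'teal');t[160:]=0;ys,xs=np.where(t);print(xs.min(),xs.max(),ys.max())
cols=np.array([c for c in range(150,376,5) if t[:,c].any()]);rows=[np.where(t[:,c])[0].max() for c in cols]
w=ray('wrist',np.c_[cols,np.array(rows)+.5],.078,C=C);p=np.polyfit(w[:,0],w[:,1],1);print('rim front y at .528',np.polyval(p,.528),'yaw',np.degrees(np.arctan(p[0])))
r=np.arange(5,135,5)
for f,o in [(np.min,-.5),(np.max,.5)]:
    c=np.array([f(np.where(t[k])[0])+o for k in r]);w=ray('wrist',np.c_[c,r],.078,C=C);p=np.polyfit(w[:,1],w[:,0],1);print('x at y=.284',np.polyval(p,.284),'slope deg',np.degrees(np.arctan(-p[0])),np.abs(np.polyval(p,w[:,1])-w[:,0]).max())
E
```

```text
117 387 144
rim front y at .528 0.21361085109920744 yaw -5.887661978112682
x at y=.284 0.416490429679623 slope deg 28.74033187978156 0.025517521481991934
x at y=.284 0.6536313539317126 slope deg 2.3632666618897495 0.0005216524671881606
```

```bash
python3 - <<'E'
from h import *
for n,x,y,yaw in [('c1',.556,-.179,168.5),('c2',.432,-.191,175),('c3',.662,-.195,187.3)]: print(n,toTool([x,y,.024+.1547],yaw))
E
```

```text
c1 (array([ 5.36,  2.78, 24.12]), np.float64(-78.65063222759015))
c2 (array([ 4.13, -9.62, 24.14]), np.float64(-85.15063222759015))
c3 (array([ 3.79, 13.38, 24.1 ]), np.float64(-97.45063222759016))
```

Call:
move_arm:
  travel:
    - [5.4, 2.8, 15]
    - [5.4, 2.8, 15]
    - [5.4, 2.8, 15]
    - [5.4, 2.8, 15]
    - [5.4, 2.8, 15]
    - [5.4, 2.8, 15]
    - [5.4, 2.8, 15]
    - [5.4, 2.8, 15]
    - [5.4, 2.8, 15]
    - [5.4, 2.8, 15]
    - [5.4, 2.8, 15]
    - [5.4, 2.8, 15]
  turn: [-78.6, -78.6, -78.6, -78.6, -78.6, -78.6, -78.6, -78.6, -78.6, -78.6, -78.6, -78.6]

```text
time: 3.25
tool_pos: [0.5564, -0.1763, 0.2701]
ee_rot: [-3.141, -0.001, 2.948]
contact_force: [0.5, -0.2, 0.1]
finger_gap: 1.0
```

```bash
python3 snap.py w3;python3 - <<'E'
from h import *
for n,x,y,yaw in [('c1',.556,-.179,168.5)]: print(n,toTool([x,y,.024+.1547],yaw))
T=np.load('pics/w3.npy');im=cv2.imread('pics/w3.png');C=cam('wrist',T)
for ce,a,l in blobs(im,'red',60):
        print(ce.round(1),a,ray('wrist',ce,.036,C=C)[0].round(4),rect('wrist',l,.036,C))
E
```

```text
3.3
c1 (array([-0.03, -0.24,  9.14]), np.float64(-0.021481717715261084))
[197.4  25.1] 1525 [ 0.4318 -0.1912  0.036 ] (array([ 432. , -191.1]), (29.4, 17.6), 84.3)
[256.1 206.5] 859 [ 0.5563 -0.1794  0.036 ] (array([ 556.5, -179.2]), (29.1, 16.9), 78.9)
[262.2 321.9] 541 [ 0.6623 -0.1952  0.036 ] (array([ 662.5, -195.3]), (29.0, 17.4), -80.1)
```

View pics/w3.png

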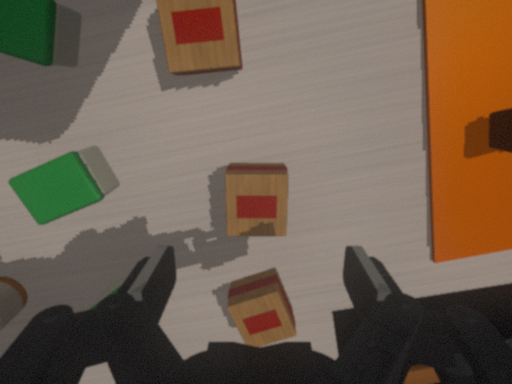

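Call:
move_arm:
  travel:
    - [0, -0.25, 3]
    - [0, -0.25, 6]
    - [0, -0.25, 9.1]
    - [0, -0.25, 9.1]
    - [0, -0.25, 9.1]
    - [0, -0.25, 9.1]
  turn: [0, 0, 0, 0, 0, 0]

```text
time: 3.8
tool_pos: [0.5563, -0.1786, 0.1806]
ee_rot: [-3.141, -0.0, 2.939]
contact_force: [-0.3, 0.4, 0.6]
finger_gap: 1.0
```

Call:
move_arm:
  travel:
    - [0, 0, 0]
    - [0, 0, 0]
    - [0, 0, 0]
    - [0, 0, 0]
    - [0, 0, 0]
    - [0, 0, 0]
    - [0, 0, 0]
  turn: [0, 0, 0, 0, 0, 0, 0]
  fingers: 3
  grip_force: 30

```text
time: 4.38
tool_pos: [0.5568, -0.1787, 0.182]
ee_rot: [-3.141, 0.002, 2.939]
contact_force: [-0.5, 0.9, 6.7]
finger_gap: 0.529
```

```bash
cat >> h.py <<'E'
BX=np.array([.528,.284]);BYAW=2.2
def boxpt(u,v,b=None,yaw=None):
    b=BX if b is None else b;a=np.radians(BYAW if yaw is None else yaw);return b+np.array([np.cos(a)*u-np.sin(a)*v,np.sin(a)*u+np.cos(a)*v])
E
python3 -c "
from h import *
print(telemetry.read_state()['finger_gap'])
p=boxpt(0,0);print(toTool([*p,.005+.024+.1547],182.2))"
```

```text
0.529322239820194
(array([12.13, 44.75, -0.23]), np.float64(-13.802659057742943))
```

Call:
move_arm:
  travel:
    - [0, 0, -4]
    - [0, 0, -8]
    - [0, 2, -12]
    - [2, 10, -12]
    - [12.1, 44.7, -12]
    - [12.1, 44.7, -12]
    - [12.1, 44.7, -12]
    - [12.1, 44.7, -12]
    - [12.1, 44.7, -12]
    - [12.1, 44.7, -12]
    - [12.1, 44.7, -12]
    - [12.1, 44.7, -12]
  turn: [0, 0, 0, -4, -13.8, -13.8, -13.8, -13.8, -13.8, -13.8, -13.8, -13.8]

```text
time: 5.38
tool_pos: [0.5327, 0.2155, 0.3019]
ee_rot: [-3.141, 0.003, -3.104]
contact_force: [1.3, -0.5, -1.1]
finger_gap: 0.529
```

Call:
move_arm:
  travel:
    - [0, 0, 0]
    - [0, 0, 0]
  turn: [0, 0]

```text
time: 5.55
tool_pos: [0.5321, 0.2179, 0.3021]
ee_rot: [-3.141, 0.003, -3.1]
contact_force: [-0.2, -0.8, -1.3]
finger_gap: 0.53
```

```bash
python3 snap.py w4;python3 -c "
from h import *
p=boxpt(0,0);print(toTool([*p,.005+.024+.1547],182.2))"
```

```text
5.6
(array([ 0.19,  6.79, 11.82]), np.float64(0.08665983157811752))
```

View pics/w4.png

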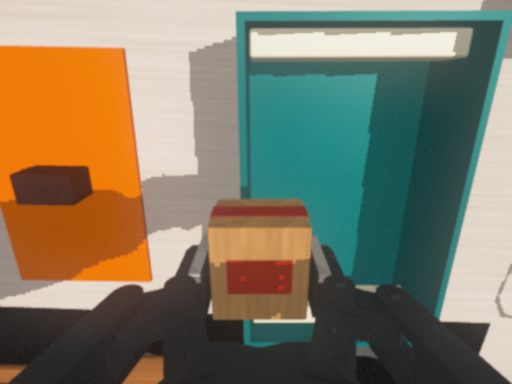

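```bash
python3 - <<'E'
from h import *
T=np.load('pics/w4.npy');im=cv2.imread('pics/w4.png');C=cam('wrist',T)
t=mask(im,'teal')
cols=np.arange(245,500,5);rows=[np.where(t[:60,c])[0].min()-.5 for c in cols]
w=ray('wrist',np.c_[cols,rows],.078,C=C);p=np.polyfit(w[:,1],w[:,0],1);print('-x edge at y=.284',np.polyval(p,.284),'yaw',np.degrees(np.arctan(-p[0])))
r=np.arange(20,190,5);c=[np.where(t[k])[0].min()-.5 for k in r]
w=ray('wrist',np.c_[c,r],.078,C=C);p=np.polyfit(w[:,0],w[:,1],1);print('-y edge at x=.528',np.polyval(p,.528),'yaw',np.degrees(np.arctan(p[0])))
r=np.arange(20,190,5);c=[np.where(t[k])[0].max()+.5 for k in r]
w=ray('wrist',np.c_[c,r],.078,C=C);p=np.polyfit(w[:,0],w[:,1],1);print('+y edge at x=.528',np.polyval(p,.528),'yaw',np.degrees(np.arctan(p[0])))
E
```

```text
Traceback (most recent call last):
ValueError: zero-size array to reduction operation minimum which has no identity
```

```bash
sed -i "s/'teal':.*/'teal':[((82,100,25),(100,255,255))],/" h.py; python3 - <<'E'
from h import *
T=np.load('pics/w4.npy');im=cv2.imread('pics/w4.png');C=cam('wrist',T)
t=mask(im,'teal');print(cv2.cvtColor(im,cv2.COLOR_BGR2HSV)[[14,16,100],[300,400,242]])
def fit(px,axis,at,nm):
    w=ray('wrist',np.array(px),.078,C=C);a,b=w[:,1-axis],w[:,axis]
    k=np.ones(len(a),bool)
    for _ in range(4):
        p=np.polyfit(a[k],b[k],1);e=abs(np.polyval(p,a)-b);k=e<max(.0015,2*np.median(e))
    print(nm,np.polyval(p,at).round(4),'yaw',np.degrees(np.arctan(p[0]*(1 if axis else -1))).round(2),k.sum(),len(k))
fit([(c,np.where(t[:60,c])[0].min()-.5) for c in range(245,500,5) if t[:60,c].any()],0,.284,'-x')
fit([(np.where(t[k])[0].min()-.5,k) for k in range(20,190,5) if t[k].any()],1,.528,'-y')
fit([(np.where(t[k])[0].max()+.5,k) for k in range(20,250,5) if t[k].any()],1,.528,'+y')
E
```

```text
[[ 88 125 151]
 [ 87 114 165]
 [ 89 151 135]]
-x 0.4057 yaw 2.51 51 51
-y 0.204 yaw 2.49 34 34
+y 0.3625 yaw 2.28 46 46
```

```bash
sed -i "s/^BX=.*/BX=np.array([.5297,.2835]);BYAW=2.4/" h.py; python3 -c "
from h import *
p=boxpt(0,0);print(toTool([*p,.005+.024+.1547],182.4))"
```

```text
(array([ 0.02,  6.73, 11.82]), np.float64(-0.11334016842192796))
```

Call:
move_arm:
  travel:
    - [0, 3, 0]
    - [0, 6.75, 0]
    - [0, 6.75, 3]
    - [0, 6.75, 6]
    - [0, 6.75, 9]
    - [0, 6.75, 11.4]
    - [0, 6.75, 11.4]
    - [0, 6.75, 11.4]
    - [0, 6.75, 11.4]
  turn: [0, 0, 0, 0, 0, 0, 0, 0, 0]

```text
time: 6.35
tool_pos: [0.5304, 0.2823, 0.1882]
ee_rot: [-3.14, 0.003, -3.104]
contact_force: [-0.2, -0.4, -1.1]
finger_gap: 0.535
```

Call:
move_arm:
  travel:
    - [0, 0, 0]
    - [0, 0, 0]
    - [0, 0, 0]
    - [0, 0, -2]
    - [0, 0, -5]
    - [0, 0, -9]
    - [0, 0, -13]
    - [0, 0, -13]
  turn: [0, 0, 0, 0, 0, 0, 0, 0]
  fingers: 7.5

```text
time: 7.02
tool_pos: [0.5315, 0.2833, 0.3266]
ee_rot: [3.138, 0.013, -3.104]
contact_force: [2.0, 0.5, -0.0]
finger_gap: 0.88
```

```bash
python3 snap.py w5;python3 -c "
from h import *
print(toTool([.432,-.191,.270],174.6))"
```

```text
7.0667
(array([ 11.76, -47.01,   5.11]), np.float64(7.578238264579397))
```

View pics/w5.png

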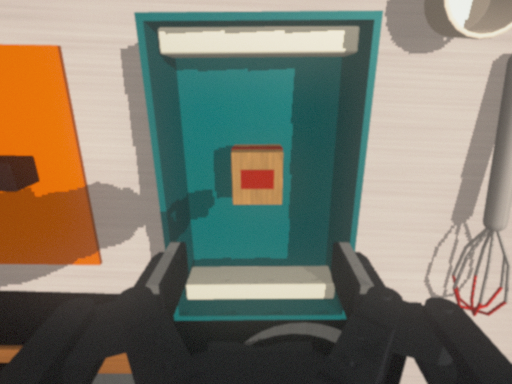

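Call:
move_arm:
  travel:
    - [11.8, -47, 2]
    - [11.8, -47, 5]
    - [11.8, -47, 5]
    - [11.8, -47, 5]
    - [11.8, -47, 5]
    - [11.8, -47, 5]
    - [11.8, -47, 5]
    - [11.8, -47, 5]
    - [11.8, -47, 5]
    - [11.8, -47, 5]
    - [11.8, -47, 5]
    - [11.8, -47, 5]
  turn: [7.6, 7.6, 7.6, 7.6, 7.6, 7.6, 7.6, 7.6, 7.6, 7.6, 7.6, 7.6]

```text
time: 8.07
tool_pos: [0.4301, -0.1936, 0.2704]
ee_rot: [3.139, 0.009, 3.046]
contact_force: [0.4, 0.3, 0.1]
finger_gap: 0.877
```

Call:
move_arm:
  travel:
    - [0, -1, 0]
    - [0, -1, 0]
  turn: [0, 0]
  fingers: 8.5

```text
time: 8.23
tool_pos: [0.4282, -0.2059, 0.2696]
ee_rot: [3.139, 0.008, 3.042]
contact_force: [0.1, 0.2, 0.7]
finger_gap: 0.994
```

```bash
python3 snap.py w6;python3 - <<'E'
from h import *
T=np.load('pics/w6.npy');im=cv2.imread('pics/w6.png');C=cam('wrist',T)
for ce,a,l in blobs(im,'red',60):
    print(ce.round(1),a,ray('wrist',ce,.036,C=C)[0].round(4),rect('wrist',l,.036,C))
print(toTool([.432,-.191,.024+.1547],174.6))
T=np.load('pics/w5.npy');im=cv2.imread('pics/w5.png');C=cam('wrist',T)
t=mask(im,'teal')
def fit(px,axis,at,nm):
    w=ray('wrist',np.array(px),.078,C=C);a,b=w[:,1-axis],w[:,axis]
    k=np.ones(len(a),bool)
    for _ in range(4):
        p=np.polyfit(a[k],b[k],1);e=abs(np.polyval(p,a)-b);k=e<max(.0015,2*np.median(e))
    print(nm,np.polyval(p,at).round(4),'yaw',np.degrees(np.arctan(p[0]*(1 if axis else -1))).round(2),k.sum(),len(k))
fit([(c,np.where(t[:60,c])[0].min()-.5) for c in range(145,375,5) if t[:60,c].any()],0,.284,'-x')
fit([(c,np.where(t[:,c])[0].max()+.5) for c in range(200,240,3)],0,.284,'+x')
fit([(np.where(t[k])[0].min()-.5,k) for k in range(20,230,5) if t[k].any()],1,.528,'-y')
fit([(np.where(t[k])[0].max()+.5,k) for k in range(20,230,5) if t[k].any()],1,.528,'+y')
E
```

```text
8.2833
[279.2 206.2] 847 [ 0.432  -0.1913  0.036 ] (array([ 432.4, -191.1]), (29.0, 16.9), 84.2)
(array([-0.14,  1.36,  9.11]), np.float64(-0.26842628556372006))
-x 0.4058 yaw 2.5 46 46
+x 0.6563 yaw 1.94 14 14
-y 0.2042 yaw 2.56 41 42
+y 0.3625 yaw 2.4 42 42
```

Call:
move_arm:
  travel:
    - [-0.1, 1.4, 0]
    - [-0.1, 1.4, 3]
    - [-0.1, 1.4, 6]
    - [-0.1, 1.4, 9.1]
    - [-0.1, 1.4, 9.1]
    - [-0.1, 1.4, 9.1]
    - [-0.1, 1.4, 9.1]
  turn: [0, 0, 0, 0, 0, 0, 0]

```text
time: 8.87
tool_pos: [0.4322, -0.1901, 0.1799]
ee_rot: [3.138, 0.009, 3.044]
contact_force: [-0.3, 0.1, 0.1]
finger_gap: 0.991
```

Call:
move_arm:
  travel:
    - [0, 0, 0]
    - [0, 0, 0]
    - [0, 0, 0]
    - [0, 0, 0]
    - [0, 0, 0]
    - [0, 0, 0]
    - [0, 0, 0]
  turn: [0, 0, 0, 0, 0, 0, 0]
  fingers: 3

```text
time: 9.45
tool_pos: [0.4327, -0.1903, 0.1812]
ee_rot: [3.139, 0.011, 3.044]
contact_force: [-0.9, 1.4, 8.1]
finger_gap: 0.532
```

```bash
sed -i "s/^BX=.*/BX=np.array([.5305,.2834]);BYAW=2.45/" h.py; python3 -c "
from h import *
p=boxpt(-.066,0);print(p,toTool([*p,.302],182.4))"
```

```text
[0.46456033 0.28057866] (array([  1.3 ,  47.2 , -11.96]), np.float64(-8.013583651100419))
```

Call:
move_arm:
  travel:
    - [0, 0, -4]
    - [0, 0, -8]
    - [0, 3, -12]
    - [0.3, 10, -12]
    - [1.3, 47.2, -12]
    - [1.3, 47.2, -12]
    - [1.3, 47.2, -12]
    - [1.3, 47.2, -12]
    - [1.3, 47.2, -12]
    - [1.3, 47.2, -12]
    - [1.3, 47.2, -12]
    - [1.3, 47.2, -12]
  turn: [0, 0, 0, -4, -8, -8, -8, -8, -8, -8, -8, -8]

```text
time: 10.45
tool_pos: [0.459, 0.2104, 0.3023]
ee_rot: [3.14, 0.012, -3.1]
contact_force: [0.3, -0.1, -0.9]
finger_gap: 0.535
```

```bash
python3 -c "
from h import *
p=boxpt(-.066,0);print(p,toTool([*p,.187],182.4))"
```

```text
[0.46456033 0.28057866] (array([-0.71,  6.97, 11.55]), np.float64(-0.015244510780064502))
```

Call:
move_arm:
  travel:
    - [-0.3, 3, 0]
    - [-0.7, 7, 0]
    - [-0.7, 7, 0]
    - [-0.7, 7, 3]
    - [-0.7, 7, 6]
    - [-0.7, 7, 9]
    - [-0.7, 7, 11.5]
    - [-0.7, 7, 11.5]
    - [-0.7, 7, 11.5]
    - [-0.7, 7, 11.5]
  turn: [0, 0, 0, 0, 0, 0, 0, 0, 0, 0]

```text
time: 11.28
tool_pos: [0.4646, 0.2808, 0.1879]
ee_rot: [3.14, 0.012, -3.1]
contact_force: [0.2, -0.7, -0.8]
finger_gap: 0.529
```

Call:
move_arm:
  travel:
    - [0, 0, 0]
    - [0, 0, 0]
    - [0, 0, 0]
    - [0, 0, -2]
    - [0, 0, -5]
    - [0, 0, -9]
    - [0, 0, -13]
    - [0, 0, -13]
  turn: [0, 0, 0, 0, 0, 0, 0, 0]
  fingers: 7.5

```text
time: 11.95
tool_pos: [0.4644, 0.2814, 0.3257]
ee_rot: [3.135, 0.022, -3.1]
contact_force: [1.3, -0.4, 0.4]
finger_gap: 0.881
```

```bash
python3 -c "
from h import *
print(toTool([.662,-.195,.300],190))
im=read_camera('top');cv2.imwrite('pics/top1.png',im[140:270,150:400].repeat(3,0).repeat(3,1))"
```

```text
(array([-17.72, -48.43,   2.63]), np.float64(-7.634362347018168))
```

View pics/top1.png

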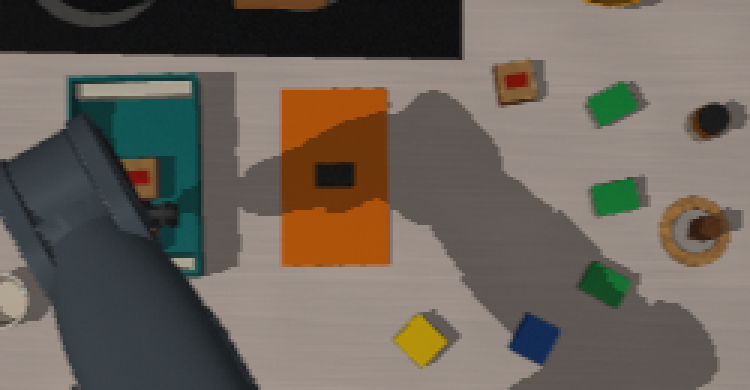

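Call:
move_arm:
  travel:
    - [-17.7, -48.4, 2.6]
    - [-17.7, -48.4, 2.6]
    - [-17.7, -48.4, 2.6]
    - [-17.7, -48.4, 2.6]
    - [-17.7, -48.4, 2.6]
    - [-17.7, -48.4, 2.6]
    - [-17.7, -48.4, 2.6]
    - [-17.7, -48.4, 2.6]
    - [-17.7, -48.4, 2.6]
    - [-17.7, -48.4, 2.6]
    - [-17.7, -48.4, 2.6]
    - [-17.7, -48.4, 2.6]
  turn: [-7.6, -7.6, -7.6, -7.6, -7.6, -7.6, -7.6, -7.6, -7.6, -7.6, -7.6, -7.6]
  fingers: 8.5

```text
time: 13.0
tool_pos: [0.654, -0.1791, 0.2974]
ee_rot: [3.138, 0.02, -2.968]
contact_force: [1.1, 0.9, 0.8]
finger_gap: 0.992
```

Call:
move_arm:
  travel:
    - [0, 0, 0]
    - [0, 0, 0]
  turn: [0, 0]

```text
time: 13.17
tool_pos: [0.6541, -0.1817, 0.2956]
ee_rot: [3.138, 0.018, -2.971]
contact_force: [-0.4, 0.5, -0.8]
finger_gap: 0.994
```

```bash
python3 snap.py w7;python3 - <<'E'
from h import *
T=np.load('pics/w7.npy');im=cv2.imread('pics/w7.png');C=cam('wrist',T)
for ce,a,l in blobs(im,'red',60):
    print(ce.round(1),a,ray('wrist',ce,.036,C=C)[0].round(4),rect('wrist',l,.036,C))
s=telemetry.read_state();print(s['ee_rot'],s['tool_pos'])
print(toTool([.662,-.195,.024+.1547],188.5))
E
```

```text
13.2167
[244.4 192.8] 438 [ 0.6597 -0.1926  0.036 ] (array([ 662.6, -195.4]), (28.8, 16.8), -80.4)
[ 3.13706625  0.01776872 -2.96970383] [ 0.65369066 -0.18003048  0.29603551]
(array([-0.35, -1.67, 11.73]), np.float64(1.3485039489612518))
```

View pics/w7.png

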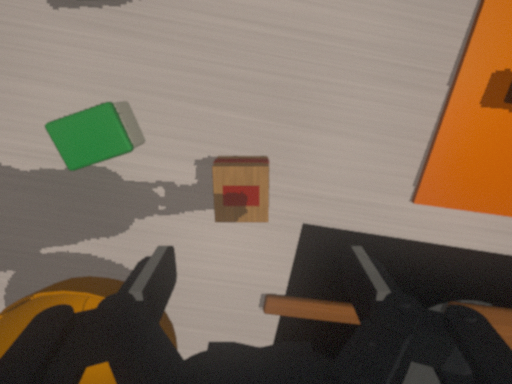

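```bash
cat >> h.py <<'E'
def toPinch(p,yaw=None):
    "shift to bring pinch point to world p keeping current tilt"
    T=pose();pin=T[:3,3]+T[:3,2]*manip.pinch_z
    d=T[:3,:3].T@(np.asarray(p)-pin)*100
    t=None if yaw is None else (-(yaw-np.degrees(telemetry.read_state()['ee_rot'][2]))+180)%360-180
    return d.round(2),t
E
python3 -c "
from h import *
print(toPinch([.6624,-.1952,.025],189.8))"
```

```text
(array([-0.12, -1.77, 11.63]), np.float64(0.04850394896124044))
```

Call:
move_arm:
  travel:
    - [-0.1, -1.8, 0]
    - [-0.1, -1.8, 3]
    - [-0.1, -1.8, 6]
    - [-0.1, -1.8, 9]
    - [-0.1, -1.8, 11.6]
    - [-0.1, -1.8, 11.6]
    - [-0.1, -1.8, 11.6]
    - [-0.1, -1.8, 11.6]
  turn: [0, 0, 0, 0, 0, 0, 0, 0]

```text
time: 13.88
tool_pos: [0.6602, -0.1959, 0.1818]
ee_rot: [3.138, 0.019, -2.969]
contact_force: [-0.6, -0.8, 0.1]
finger_gap: 0.993
```

Call:
move_arm:
  travel:
    - [0, 0, 0]
    - [0, 0, 0]
    - [0, 0, 0]
    - [0, 0, 0]
    - [0, 0, 0]
    - [0, 0, 0]
    - [0, 0, 0]
  turn: [0, 0, 0, 0, 0, 0, 0]
  fingers: 3

```text
time: 14.47
tool_pos: [0.6606, -0.196, 0.1834]
ee_rot: [3.138, 0.022, -2.969]
contact_force: [-0.9, 1.3, 6.7]
finger_gap: 0.532
```

```bash
python3 -c "
from h import *
p=boxpt(.066,0);print(p,toPinch([*p,.150],182.4))"
```

```text
[0.59643967 0.28622134] (array([ -1.91,  48.59, -11.93]), np.float64(7.514672387437145))
```

Call:
move_arm:
  travel:
    - [0, 0, -4]
    - [0, 0, -8]
    - [0, 3, -12]
    - [-0.3, 10, -12]
    - [-1.9, 48.6, -12]
    - [-1.9, 48.6, -12]
    - [-1.9, 48.6, -12]
    - [-1.9, 48.6, -12]
    - [-1.9, 48.6, -12]
    - [-1.9, 48.6, -12]
    - [-1.9, 48.6, -12]
    - [-1.9, 48.6, -12]
  turn: [0, 0, 0, 4, 7.5, 7.5, 7.5, 7.5, 7.5, 7.5, 7.5, 7.5]

```text
time: 15.47
tool_pos: [0.6038, 0.2013, 0.305]
ee_rot: [3.135, 0.022, -3.1]
contact_force: [0.9, 0.2, -0.5]
finger_gap: 0.534
```

Call:
move_arm:
  travel:
    - [0, 5, 0]
    - [0, 5, 0]
    - [0, 5, 0]
    - [0, 5, 0]
  turn: [0, 0, 0, 0]

```text
time: 15.8
tool_pos: [0.6015, 0.2516, 0.3054]
ee_rot: [3.136, 0.022, -3.098]
contact_force: [0.3, 1.0, -1.1]
finger_gap: 0.53
```

```bash
python3 -c "
from h import *
p=boxpt(.066,0);print(p,toPinch([*p,.035],182.4))"
```

```text
[0.59643967 0.28622134] (array([ 0.94,  3.33, 11.57]), np.float64(0.08664199536497108))
```

Call:
move_arm:
  travel:
    - [0.9, 3.4, 0]
    - [0.9, 3.4, 0]
    - [0.9, 3.4, 3]
    - [0.9, 3.4, 6]
    - [0.9, 3.4, 9]
    - [0.9, 3.4, 11.6]
    - [0.9, 3.4, 11.6]
    - [0.9, 3.4, 11.6]
    - [0.9, 3.4, 11.6]
  turn: [0, 0, 0, 0, 0, 0, 0, 0, 0]

```text
time: 16.55
tool_pos: [0.5939, 0.2845, 0.1897]
ee_rot: [3.136, 0.021, -3.1]
contact_force: [0.0, 0.5, -0.9]
finger_gap: 0.531
```

Call:
move_arm:
  travel:
    - [0, 0, 0]
    - [0, 0, 0]
    - [0, 0, 0]
    - [0, 0, -2]
    - [0, 0, -5]
    - [0, 0, -9]
    - [0, 0, -13]
    - [0, 0, -13]
    - [0, 0, -13]
    - [0, 0, -13]
  turn: [0, 0, 0, 0, 0, 0, 0, 0, 0, 0]
  fingers: 7.5

```text
time: 17.38
tool_pos: [0.591, 0.2836, 0.3198]
ee_rot: [3.136, 0.022, -3.1]
contact_force: [-0.9, -0.2, -0.5]
finger_gap: 0.879
```

```bash
python3 snap.py w8; python3 -c "
from h import *
print(telemetry.read_state()['ee_rot'])
print(toTool([.539,.035,.360],91.4))"
```

```text
17.4333
[ 3.13669823  0.0202435  -3.09986749]
(array([  6.13, -24.59,  -4.37]), np.float64(90.99067570170877))
```

View pics/w8.png

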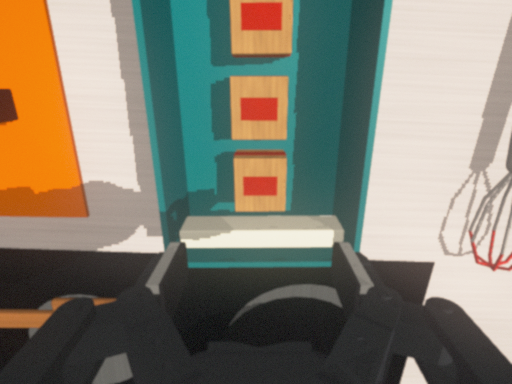

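Call:
move_arm:
  travel:
    - [6.1, -24.6, -4.4]
    - [6.1, -24.6, -4.4]
    - [6.1, -24.6, -4.4]
    - [6.1, -24.6, -4.4]
    - [6.1, -24.6, -4.4]
    - [6.1, -24.6, -4.4]
    - [6.1, -24.6, -4.4]
    - [6.1, -24.6, -4.4]
    - [6.1, -24.6, -4.4]
    - [6.1, -24.6, -4.4]
    - [6.1, -24.6, -4.4]
    - [6.1, -24.6, -4.4]
  turn: [91, 91, 91, 91, 91, 91, 91, 91, 91, 91, 91, 91]

```text
time: 18.43
tool_pos: [0.5389, 0.0347, 0.3586]
ee_rot: [3.124, -0.004, 1.677]
contact_force: [0.6, 0.4, -0.0]
finger_gap: 0.877
```

Call:
move_arm:
  travel:
    - [0, 0, 0]
    - [0, 0, 0]
    - [0, 0, 0]
  turn: [6.5, 6.5, 6.5]
  fingers: 8.5

```text
time: 18.68
tool_pos: [0.5386, 0.0347, 0.3573]
ee_rot: [3.127, -0.005, 1.567]
contact_force: [0.9, 0.4, 0.1]
finger_gap: 0.997
```

```bash
python3 snap.py w9; python3 - <<'E'
from h import *
s=telemetry.read_state();print(s['ee_rot'],s['tool_pos'])
T=np.load('pics/w9.npy');im=cv2.imread('pics/w9.png');C=cam('wrist',T)
h=cv2.cvtColor(im,cv2.COLOR_BGR2HSV)
# orange incl. shadow
m=cv2.inRange(h,(6,180,60),(16,255,255))
E
```

```text
18.7333
[ 3.1263337  -0.00544191  1.5678061 ] [0.53873564 0.03472547 0.35762602]
```

View pics/w9.png

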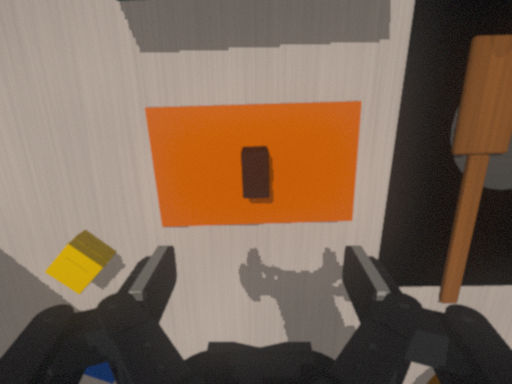

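```bash
python3 - <<'E'
from h import *
T=np.load('pics/w9.npy');im=cv2.imread('pics/w9.png');C=cam('wrist',T)
for ce,a,l in blobs(im,'orange',3000):
    print('div',rect('wrist',l,.005,C))
    x,y=rect('wrist',l,.005,C)[0]/1000
w=ray('wrist',[(243,147),(268,146),(269,195),(244,196)],.037,C=C);print(w,w.mean(0))
print(toPinch([x,y,.030],91.4))
E
```

```text
div (array([539.3,  34. ]), (224.6, 135.4), 1.5)
[[0.52751716 0.06328022 0.037     ]
 [0.55225088 0.06410426 0.037     ]
 [0.55356844 0.01256603 0.037     ]
 [0.5274464  0.01170411 0.037     ]] [0.54019572 0.03791365 0.037     ]
(array([-0.25, -0.44, 17.29]), np.float64(-1.571327560046484))
```

Call:
move_arm:
  travel:
    - [-0.1, -0.2, 4]
    - [-0.1, -0.2, 8]
    - [-0.1, -0.2, 12]
    - [-0.1, -0.2, 15]
    - [-0.1, -0.2, 17.3]
    - [-0.1, -0.2, 17.3]
    - [-0.1, -0.2, 17.3]
    - [-0.1, -0.2, 17.3]
  turn: [-1.6, -1.6, -1.6, -1.6, -1.6, -1.6, -1.6, -1.6]

```text
time: 19.4
tool_pos: [0.54, 0.0347, 0.1858]
ee_rot: [3.125, -0.005, 1.597]
contact_force: [0.6, 0.3, 0.2]
finger_gap: 0.998
```

Call:
move_arm:
  travel:
    - [0, 0, 0]
    - [0, 0, 0]
    - [0, 0, 0]
    - [0, 0, 0]
    - [0, 0, 0]
    - [0, 0, 0]
    - [0, 0, 0]
    - [0, 0, 0]
    - [0, 0, 0]
  turn: [0, 0, 0, 0, 0, 0, 0, 0, 0]
  fingers: 1
  grip_force: 40

```text
time: 20.15
tool_pos: [0.5398, 0.0347, 0.1865]
ee_rot: [3.125, -0.005, 1.597]
contact_force: [-2.1, -0.3, 8.6]
finger_gap: 0.319
```

Call:
move_arm:
  travel:
    - [0, 0, -3]
    - [0, 0, -6]
    - [0, 0, -10]
    - [0, 0, -14]
    - [0, 0, -17]
    - [0, 0, -17]
    - [0, 0, -17]
    - [0, 0, -17]
  turn: [0, 0, 0, 0, 0, 0, 0, 0]

```text
time: 20.82
tool_pos: [0.5366, 0.0337, 0.3555]
ee_rot: [3.126, -0.005, 1.597]
contact_force: [-0.2, -0.3, -2.6]
finger_gap: 0.316
```

```bash
python3 snap.py w10; python3 - <<'E'
from h import *
s=telemetry.read_state();print(s['ee_rot'],s['tool_pos'],s['finger_gap'])
print(toPinch([*BX,.2],92.45))
E
```

```text
20.8667
[ 3.12731623 -0.00500745  1.59732533] [0.53643847 0.03373302 0.35487648] 0.3223369489919408
(array([24.9 , -0.15,  0.14]), np.float64(-0.9300003090607731))
```

View pics/w10.png

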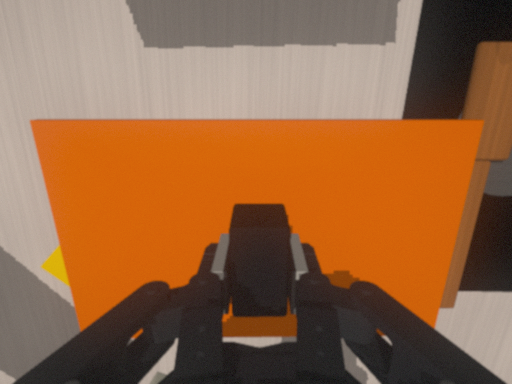

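```bash
cat > divhold.py <<'E'
import sys
from h import *
im=cv2.imread(f'pics/{sys.argv[1]}.png');M=camera_info('wrist')['T_tool_cam'];K=cam('wrist')[0]
m=mask(im,'orange'); zt=.1547+.0268
def rt(px):
    px=np.asarray(px,float);d=np.c_[(px[:,0]-K[0,2])/K[0,0],(px[:,1]-K[1,2])/K[1,1],np.ones(len(px))]@M[:3,:3].T
    return M[:3,3]+d*((zt-M[2,3])/d[:,2])[:,None]
cols=np.arange(60,460,5)
w=rt([(c,np.where(m[:,c])[0].min()-.5) for c in cols]);p=np.polyfit(w[:,1],w[:,0],1)
r=np.arange(130,240,5)
L=rt([(np.where(m[k])[0].min()-.5,k) for k in r]);Rr=rt([(np.where(m[k])[0].max()+.5,k) for k in r])
pl=np.polyfit(L[:,0],L[:,1],1);pr=np.polyfit(Rr[:,0],Rr[:,1],1)
print('far edge x at y=0',p[1],'rot deg',np.degrees(np.arctan(p[0])),'L',np.polyval(pl,0),'R',np.polyval(pr,0),np.degrees(np.arctan([pl[0],pr[0]])))
E
python3 divhold.py w10
```

```text
far edge x at y=0 0.06695894117228131 rot deg 0.059045560947985375 L -0.11448100523532181 R 0.11265039358363912 [0.40785193 0.09848448]
```

Call:
move_arm:
  travel:
    - [25.1, -0.1, 0]
    - [25.1, -0.1, 0]
    - [25.1, -0.1, 0]
    - [25.1, -0.1, 0]
    - [25.1, -0.1, 0]
    - [25.1, -0.1, 0]
    - [25.1, -0.1, 0]
    - [25.1, -0.1, 0]
    - [25.1, -0.1, 0]
    - [25.1, -0.1, 0]
  turn: [-0.9, -0.9, -0.9, -0.9, -0.9, -0.9, -0.9, -0.9, -0.9, -0.9]

```text
time: 21.7
tool_pos: [0.5287, 0.2836, 0.355]
ee_rot: [3.129, -0.003, 1.612]
contact_force: [0.1, 1.3, -2.5]
finger_gap: 0.318
```

```bash
python3 snap.py w11; python3 divhold.py w11; python3 - <<'E'
from h import *
s=telemetry.read_state();print(s['ee_rot'],s['tool_pos'],s['finger_gap'])
T=pose();c=np.radians(92.45)
off=T[:3,:3]@np.array([-.002,-.001,0])
print(toPinch([*(BX-off[:2]),.0888],92.45))
E
```

```text
21.75
far edge x at y=0 0.06727579284766307 rot deg 0.04233740200956717 L -0.11437568969644298 R 0.11257552261657366 [ 0.21885729 -0.07626089]
[ 3.12849719 -0.00384488  1.61153999] [0.52883735 0.28331855 0.3554167 ] 0.3212616402830014
(array([ 0.1 , -0.08, 11.19]), np.float64(-0.11556000105963449))
```

View pics/w11.png

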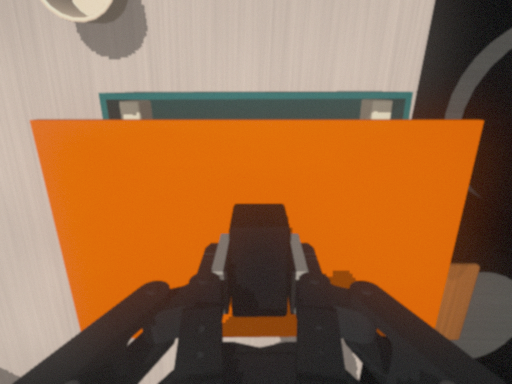

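```bash
python3 - <<'E'
from h import *
T=np.load('pics/w11.npy');im=cv2.imread('pics/w11.png');C=cam('wrist',T)
t=mask(im,'teal');r=t[94:98]; xs=np.where(r[1])[0];print(xs.min(),xs.max(),t[80:100,200],)
a=ray('wrist',[(xs.min()-.5,93.),(xs.max()+.5,92.)],.078,C=C);print(a,a.mean(0),boxpt(0,.08),np.linalg.norm(a[1]-a[0]))
E
```

```text
101 410 [  0   0   0   0   0   0   0   0   0   0   0   0   0   0 255 255 255 255
   0   0]
[[0.40372937 0.35792094 0.078     ]
 [0.64975339 0.36863803 0.078     ]] [0.52674138 0.36327948 0.078     ] [0.5270802  0.36332687] 0.24625734016405934
```

Call:
move_arm:
  travel:
    - [0.1, -0.1, 3]
    - [0.1, -0.1, 6]
    - [0.1, -0.1, 8]
    - [0.1, -0.1, 9]
    - [0.1, -0.1, 10]
    - [0.1, -0.1, 10.4]
    - [0.1, -0.1, 10.8]
    - [0.1, -0.1, 10.8]
    - [0.1, -0.1, 10.8]
  turn: [0, 0, 0, 0, 0, 0, 0, 0, 0]

```text
time: 22.5
tool_pos: [0.5295, 0.2848, 0.2482]
ee_rot: [3.127, -0.004, 1.611]
contact_force: [-0.2, 0.1, -2.1]
finger_gap: 0.323
```

```bash
python3 - <<'E'
from h import *
s=telemetry.read_state();print(s['ee_rot'],s['tool_pos'],s['contact_force'])
T=pose();off=T[:3,:3]@np.array([-.002,-.001,0])
print(toPinch([*(BX-off[:2]),.0888],92.45))
E
```

```text
[ 3.12742624 -0.00440952  1.61146748] [0.52948973 0.28483909 0.24821977] [-0.15822983  0.11769476 -2.13437038]
(array([-0.02, -0.03,  0.47]), np.float64(-0.11971432516460823))
```

Call:
move_arm:
  travel:
    - [0, 0, 0.15]
    - [0, 0, 0.3]
    - [0, 0, 0.3]
    - [0, 0, 0.3]
  turn: [0, 0, 0, 0]

```text
time: 22.83
tool_pos: [0.5295, 0.2849, 0.2454]
ee_rot: [3.127, -0.005, 1.612]
contact_force: [-0.2, 0.2, -2.2]
finger_gap: 0.32
```

```bash
python3 - <<'E'
from h import *
cv2.imwrite('pics/side1.png',cv2.resize(read_camera('side')[100:220,150:310],None,fx=5,fy=5))
E
```

```text
(no output)
```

View pics/side1.png

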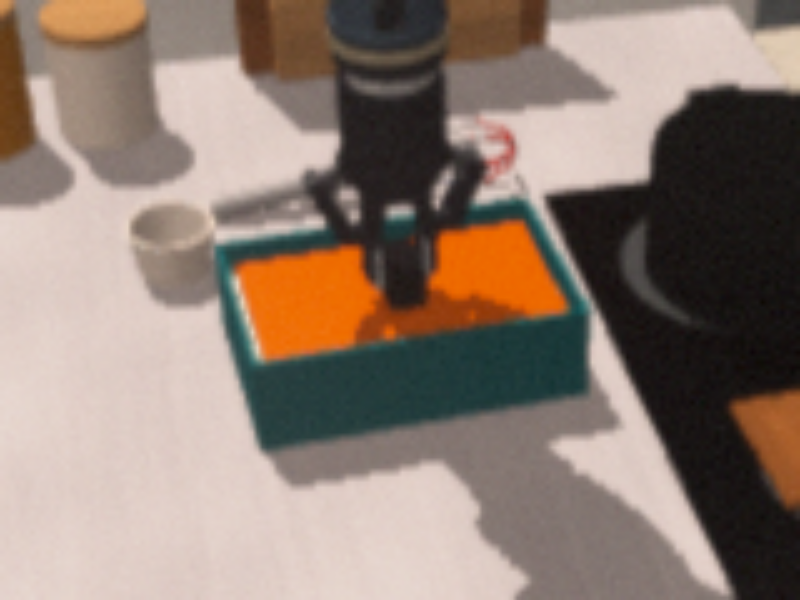

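Call:
move_arm:
  travel:
    - [0, 0, 0.1]
    - [0, 0, 0.1]
  turn: [0, 0]

```text
time: 23.05
tool_pos: [0.5295, 0.2849, 0.2443]
ee_rot: [3.127, -0.004, 1.612]
contact_force: [0.4, -0.2, -2.1]
finger_gap: 0.317
```

Call:
move_arm:
  travel:
    - [0, 0, 0]
    - [0, 0, 0]
    - [0, 0, 0]
    - [0, 0, -1]
    - [0, 0, -4]
    - [0, 0, -8]
    - [0, 0, -12]
    - [0, 0, -14]
    - [0, 0, -14]
    - [0, 0, -14]
  turn: [0, 0, 0, 0, 0, 0, 0, 0, 0, 0]
  fingers: 6

```text
time: 23.88
tool_pos: [0.5277, 0.2843, 0.3866]
ee_rot: [3.124, -0.006, 1.612]
contact_force: [-0.3, 0.2, -0.3]
finger_gap: 0.701
```

Call:
move_arm:
  travel:
    - [-8, 0, 0]
    - [-8, 0, 0]
    - [-8, 0, 0]
    - [-8, 0, 0]
  turn: [0, 0, 0, 0]

```text
time: 24.22
tool_pos: [0.5307, 0.2026, 0.3855]
ee_rot: [3.125, -0.006, 1.609]
contact_force: [0.2, 0.3, 0.1]
finger_gap: 0.703
```

```bash
python3 snap.py w12;  python3 - <<'E'
from h import *
T=np.load('pics/w12.npy');im=cv2.imread('pics/w12.png');C=cam('wrist',T)
for ce,a,l in blobs(im,'orange',3000):
    l=cv2.morphologyEx(l.astype(np.uint8),cv2.MORPH_CLOSE,np.ones((41,41)))
    print('div',rect('wrist',l,.062,C))
E
```

```text
24.2667
div (array([532.2, 286.7]), (225.8, 143.6), 2.4)
```

View pics/w12.png

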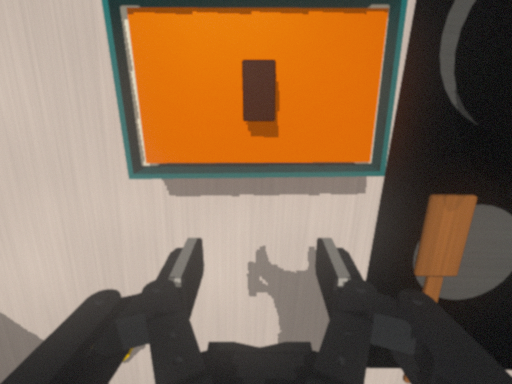

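```bash
python3 - <<'E'
from h import *
T=np.load('pics/w12.npy');im=cv2.imread('pics/w12.png');C=cam('wrist',T)
g=cv2.cvtColor(im,cv2.COLOR_BGR2HSV)
m=(g[:,:,2]<75).astype(np.uint8);m[:45]=0;m[150:]=0;m[:,:200]=0;m[:,300:]=0
n,l,st,ce=cv2.connectedComponentsWithStats(m)
k=1+np.argmax(st[1:,4]);print(st[k]);r=rect('wrist',l==k,.094,C);print(r)
cv2.imwrite('pics/w12c.png',cv2.resize(im[40:180,120:390],None,fx=2.9,fy=2.9))
s=telemetry.read_state()
print(toTool([.471,-.424+.05,.36],180))
# tamper from w2: 
T=np.load('pics/w2.npy');C=cam('wrist',T)
print(ray('wrist',[(227,278)],.004,C=C), ray('wrist',[(220,320)],.09,C=C))
E
```

```text
Traceback (most recent call last):
ValueError: attempt to get argmax of an empty sequence
```

```bash
python3 - <<'E'
from h import *
T=np.load('pics/w12.npy');im=cv2.imread('pics/w12.png');C=cam('wrist',T)
g=cv2.cvtColor(im,cv2.COLOR_BGR2HSV);print(g[90,260],g[128,260],g[90,200],im[90,260])
m=(im[:,:,2]<100).astype(np.uint8);m[:45]=0;m[150:]=0;m[:,:200]=0;m[:,300:]=0
n,l,st,ce=cv2.connectedComponentsWithStats(m)
k=1+np.argmax(st[1:,4]);print(st[k]);r=rect('wrist',l==k,.094,C);print(r)
cv2.imwrite('pics/w12c.png',cv2.resize(im[40:180,120:390],None,fx=2.9,fy=2.9))
s=telemetry.read_state()
print(toTool([.471,-.424+.05,.36],180))
T=np.load('pics/w2.npy');C=cam('wrist',T)
print(ray('wrist',[(227,278)],.004,C=C), ray('wrist',[(220,320)],.09,C=C))
E
```

```text
[  8 137  82] [ 13 229 156] [ 14 244 228] [38 49 82]
[ 243   61   32   60 1857]
(array([532.2, 283.7]), (47.3, 25.9), -87.4)
(array([-57.5 ,  -8.28,   2.07]), np.float64(-87.75526448958036))
[[ 0.47731654 -0.42882088  0.004     ]] [[ 0.47743995 -0.42933751  0.09      ]]
```

View pics/w12c.png

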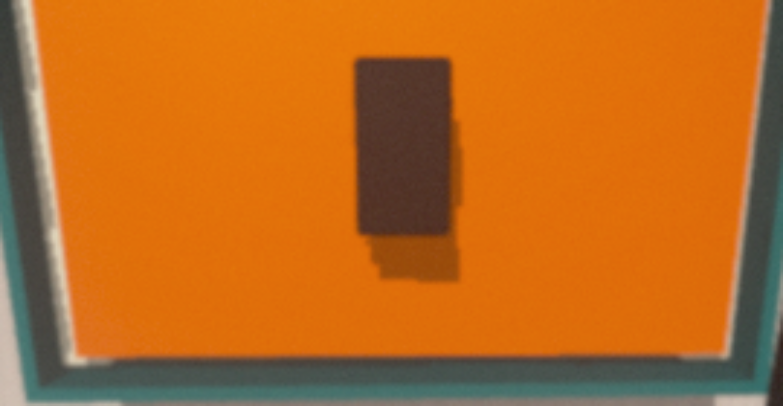

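```bash
python3 - <<'E'
from h import *
print(toTool([.477,-.425,.36],180))
E
```

```text
(array([-62.62,  -7.88,   2.05]), np.float64(-87.75526448958036))
```

Call:
move_arm:
  travel:
    - [-62.6, -7.9, 2]
    - [-62.6, -7.9, 2]
    - [-62.6, -7.9, 2]
    - [-62.6, -7.9, 2]
    - [-62.6, -7.9, 2]
    - [-62.6, -7.9, 2]
    - [-62.6, -7.9, 2]
    - [-62.6, -7.9, 2]
    - [-62.6, -7.9, 2]
    - [-62.6, -7.9, 2]
    - [-62.6, -7.9, 2]
    - [-62.6, -7.9, 2]
  turn: [-87, -87, -87, -87, -87, -87, -87, -87, -87, -87, -87, -87]

```text
time: 25.27
tool_pos: [0.4931, -0.2488, 0.3671]
ee_rot: [3.132, 0.014, 2.981]
contact_force: [1.8, 0.7, -0.1]
finger_gap: 0.703
```

```bash
python3 - <<'E'
from h import *
s=telemetry.read_state();print(s['ee_rot'],s['tool_pos'])
print(toTool([.477,-.425,.36],180))
E
```

```text
[3.13176612 0.01441117 2.98116109] [ 0.49308038 -0.24878092  0.36707377]
(array([ -1.22, -17.66,   0.55]), np.float64(-9.19205155844952))
```

Call:
move_arm:
  travel:
    - [-1.2, -17.7, 0.5]
    - [-1.2, -17.7, 0.5]
    - [-1.2, -17.7, 0.5]
    - [-1.2, -17.7, 0.5]
    - [-1.2, -17.7, 0.5]
    - [-1.2, -17.7, 0.5]
    - [-1.2, -17.7, 0.5]
    - [-1.2, -17.7, 0.5]
  turn: [-9.2, -9.2, -9.2, -9.2, -9.2, -9.2, -9.2, -9.2]

```text
time: 25.93
tool_pos: [0.4773, -0.424, 0.3601]
ee_rot: [3.133, 0.015, -3.14]
contact_force: [0.7, 0.5, 0.0]
finger_gap: 0.704
```

```bash
python3 snap.py w13
```

```text
25.9833
```

View pics/w13.png

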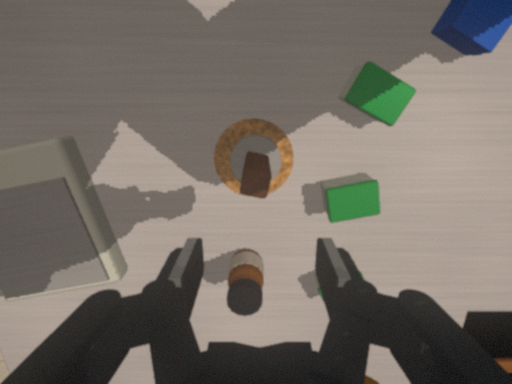

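```bash
python3 - <<'E'
from h import *
T=np.load('pics/w13.npy');im=cv2.imread('pics/w13.png');C=cam('wrist',T)
cv2.imwrite('pics/w13c.png',cv2.resize(im[100:220,190:320],None,fx=5,fy=5))
h=cv2.cvtColor(im,cv2.COLOR_BGR2HSV);m=cv2.inRange(h,(8,120,100),(20,255,255));m[:100]=0;m[220:]=0;m[:,:190]=0;m[:,320:]=0
n,l,st,ce=cv2.connectedComponentsWithStats(m);k=1+np.argmax(st[1:,4])
c=max(cv2.findContours((l==k).astype(np.uint8),cv2.RETR_EXTERNAL,cv2.CHAIN_APPROX_NONE)[0],key=len)[:,0]
w=ray('wrist',c,.004,C=C)
print('coaster',cv2.minEnclosingCircle((w[:,:2]*1000).astype(np.float32)), cv2.fitEllipse((w[:,:2]*1000).astype(np.float32)))
E
```

```text
coaster ((475.8023986816406, -428.0941162109375), 43.779117584228516) ((477.0524597167969, -427.7296447753906), (76.99022674560547, 79.67005157470703), 166.35226440429688)
```

View pics/w13c.png

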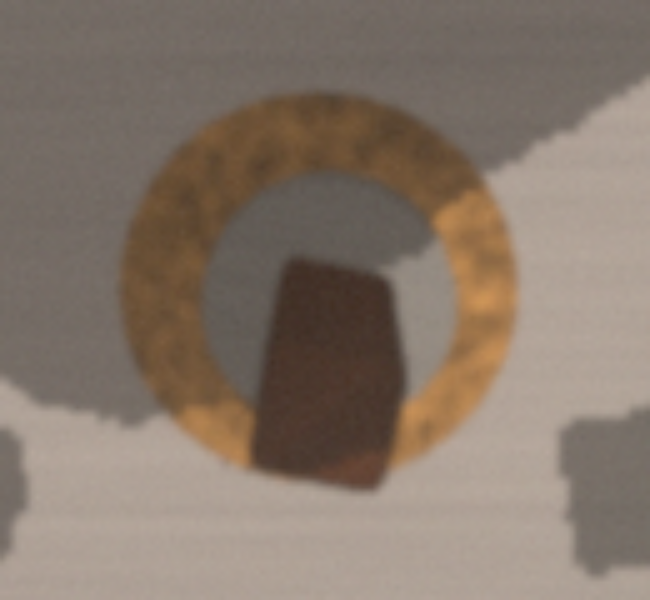

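```bash
python3 - <<'E'
from h import *
T=np.load('pics/w13.npy');C=cam('wrist',T)
f=lambda x,y:(x/5+190-.4,y/5+100-.4)
w=ray('wrist',[f(252,468),f(378,490)],.094,C=C);d=w[1]-w[0];print(w,np.linalg.norm(d),np.degrees(np.arctan2(d[1],d[0])))
b=ray('wrist',[f(287,258),f(390,282)],.024,C=C);d2=b[1]-b[0];print(b,np.linalg.norm(d2),np.degrees(np.arctan2(d2[1],d2[0])))
n=np.array([-d[1],d[0],0])/np.linalg.norm(d)
print('top centre',w.mean(0)+n*.012, w.mean(0)-n*.012,'bottom',b.mean(0)-n*.012,b.mean(0)+n*.012)
print('foot',ray('wrist',[f(333,297)],.018,C=C))
print('coaster',ray('wrist',[f(319,280)],.004,C=C))
E
```

```text
[[ 0.48312641 -0.43858045  0.094     ]
 [ 0.48718889 -0.4172071   0.094     ]] 0.021756004935005378 79.238044665627
[[ 0.46259664 -0.43448206  0.024     ]
 [ 0.46776396 -0.41285951  0.024     ]] 0.022231421170546037 76.55962328056931
top centre [ 0.47336871 -0.42565303  0.094     ] [ 0.49694659 -0.43013452  0.094     ] bottom [ 0.47696924 -0.42591153  0.024     ] [ 0.45339136 -0.42143003  0.024     ]
foot [[ 0.47249248 -0.42488237  0.018     ]]
coaster [[ 0.47208579 -0.42803014  0.004     ]]
```

```bash
python3 - <<'E'
from h import *
print(toPinch([.474,-.4255,.065],168.3))
E
```

```text
(array([ 0.8 , -0.42, 14.06]), np.float64(11.808703820424569))
```

Call:
move_arm:
  travel:
    - [0.8, -0.4, 3]
    - [0.8, -0.4, 3]
    - [0.8, -0.4, 3]
    - [0.8, -0.4, 3]
    - [0.8, -0.4, 3]
  turn: [11.8, 11.8, 11.8, 11.8, 11.8]
  fingers: 6

```text
time: 26.4
tool_pos: [0.4706, -0.4268, 0.3314]
ee_rot: [3.131, 0.015, 2.942]
contact_force: [0.3, 1.0, 0.7]
finger_gap: 0.705
```

```bash
python3 snap.py w14; python3 - <<'E'
from h import *
print(toPinch([.474,-.4255,.065],168.3))
im=cv2.imread('pics/w14.png');cv2.imwrite('pics/w14c.png',cv2.resize(im[80:300,150:370],None,fx=2.7,fy=2.7))
E
```

```text
26.45
(array([ 0.1 , -0.05, 11.18]), np.float64(0.19988684326312978))
```

View pics/w14c.png

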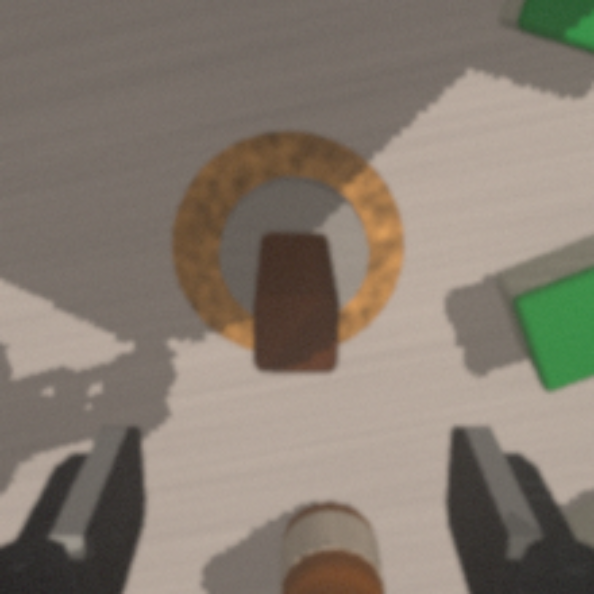

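Call:
move_arm:
  travel:
    - [0.1, 0, 3]
    - [0.1, 0, 6]
    - [0.1, 0, 9]
    - [0.1, 0, 11.1]
    - [0.1, 0, 11.1]
    - [0.1, 0, 11.1]
    - [0.1, 0, 11.1]
    - [0.1, 0, 11.1]
  turn: [0, 0, 0, 0, 0, 0, 0, 0]

```text
time: 27.12
tool_pos: [0.4721, -0.4266, 0.2226]
ee_rot: [3.133, 0.018, 2.941]
contact_force: [0.1, -0.5, 0.6]
finger_gap: 0.704
```

Call:
move_arm:
  travel:
    - [0, 0, 0]
    - [0, 0, 0]
    - [0, 0, 0]
    - [0, 0, 0]
    - [0, 0, 0]
    - [0, 0, 0]
    - [0, 0, 0]
    - [0, 0, 0]
    - [0, 0, 0]
  turn: [0, 0, 0, 0, 0, 0, 0, 0, 0]
  fingers: 0.5
  grip_force: 80

```text
time: 27.87
tool_pos: [0.4724, -0.4267, 0.2239]
ee_rot: [3.134, 0.02, 2.942]
contact_force: [0.2, 0.9, 6.3]
finger_gap: 0.272
```

```bash
python3 - <<'E'
from h import *
s=telemetry.read_state();print(s['tool_pos'],s['ee_rot'],s['qpos'])
E
```

```text
[ 0.47236794 -0.42672278  0.22385575] [3.13388958 0.019752   2.94153896] [-0.73818095  0.52499206 -0.04975417  0.98303707  0.01673762 -0.53809443]
```

Call:
move_arm:
  travel:
    - [0, 0, -3]
    - [0, 0, -6]
    - [0, 0, -10]
    - [0, 0, -12]
    - [0, 0, -12]
    - [0, 0, -12]
  turn: [0, 0, 0, 0, 0, 0]

```text
time: 28.37
tool_pos: [0.4699, -0.4273, 0.3448]
ee_rot: [3.135, 0.022, 2.942]
contact_force: [0.8, 0.3, -3.6]
finger_gap: 0.27
```

```bash
python3 snap.py w15; python3 - <<'E'
from h import *
s=telemetry.read_state();print(s['tool_pos'],s['ee_rot'])
print(toPinch([.5315,.2835,.175]))
E
```

```text
28.4167
[ 0.46965827 -0.42699328  0.34321736] [3.13360377 0.01921527 2.94149855]
(array([ 8.38, 70.73,  1.76]), None)
```

View pics/w15.png

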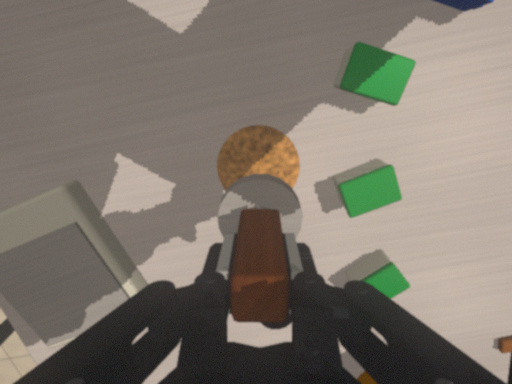

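Call:
move_arm:
  travel:
    - [8.4, 70.7, 0]
    - [8.4, 70.7, 0]
    - [8.4, 70.7, 0]
    - [8.4, 70.7, 0]
    - [8.4, 70.7, 0]
    - [8.4, 70.7, 0]
    - [8.4, 70.7, 0]
    - [8.4, 70.7, 0]
    - [8.4, 70.7, 0]
    - [8.4, 70.7, 0]
    - [8.4, 70.7, 0]
    - [8.4, 70.7, 0]
  turn: [0, 0, 0, 0, 0, 0, 0, 0, 0, 0, 0, 0]

```text
time: 29.42
tool_pos: [0.5096, 0.0731, 0.3443]
ee_rot: [3.135, 0.016, 2.941]
contact_force: [1.1, -0.4, -1.7]
finger_gap: 0.267
```

```bash
python3 - <<'E'
from h import *
s=telemetry.read_state();print(s['tool_pos'],s['ee_rot'],s['joint_vel'])
print(toPinch([.5318,.2835,.185],168.54))
E
```

```text
[0.5095667  0.07313587 0.34432071] [3.13471496 0.01616918 2.94149005] [ 0.96435172  0.15953104  0.22255761  0.05223259 -0.02365209  0.95581771]
(array([ 2.26, 20.95,  0.57]), np.float64(-0.005034458706774103))
```

Call:
move_arm:
  travel:
    - [2.3, 21, 0.5]
    - [2.3, 21, 0.5]
    - [2.3, 21, 0.5]
    - [2.3, 21, 0.5]
    - [2.3, 21, 0.5]
    - [2.3, 21, 0.5]
    - [2.3, 21, 0.5]
    - [2.3, 21, 0.5]
    - [2.3, 21, 0.5]
  turn: [0, 0, 0, 0, 0, 0, 0, 0, 0]

```text
time: 30.17
tool_pos: [0.5285, 0.2824, 0.3393]
ee_rot: [3.137, 0.015, 2.941]
contact_force: [0.8, -0.1, -3.3]
finger_gap: 0.27
```

```bash
python3 snap.py w16; python3 - <<'E'
from h import *
s=telemetry.read_state();print(s['tool_pos'],s['ee_rot'],s['contact_force'])
print(toPinch([.5315,.2836,.160],168.54))
im=read_camera('side');cv2.imwrite('pics/side2.png',cv2.resize(im[100:220,150:310],None,fx=5,fy=5))
T=np.load('pics/w16.npy');im=cv2.imread('pics/w16.png');C=cam('wrist',T)
K,M=C
def proj(p): q=K@(M[:3,:3].T@(np.array(p)-M[:3,3]));return q[:2]/q[2]
print(proj([*BX,.094]))
E
```

```text
30.2167
[0.52864125 0.28214287 0.33976002] [3.13602613 0.01507581 2.94015624] [-0.7297229   0.15766583 -2.09413491]
(array([0.02, 0.1 , 2.51]), np.float64(-0.08145648405954375))
[260.10137634 197.81101861]
```

View pics/w16.png

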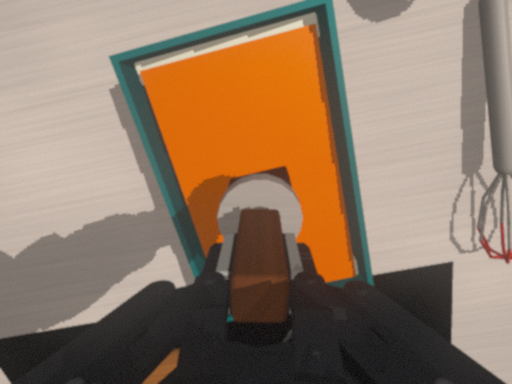

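View pics/side2.png

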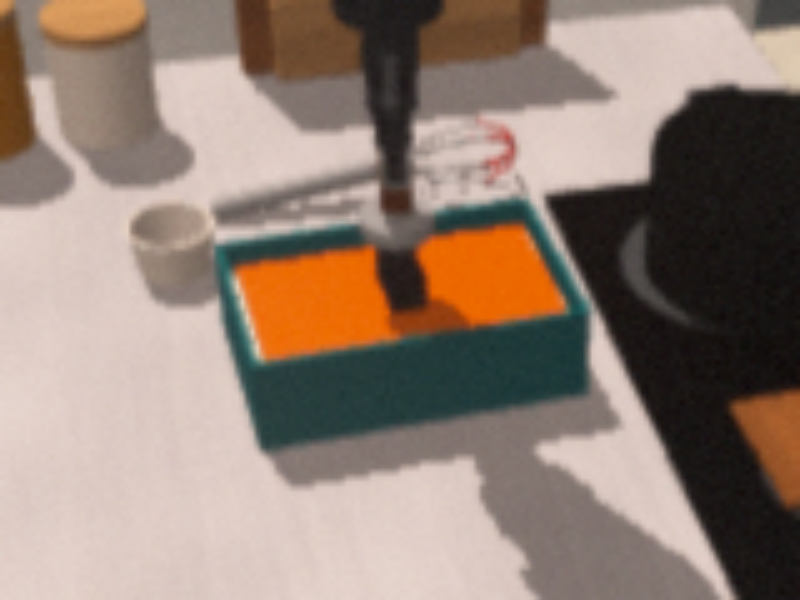

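Call:
move_arm:
  travel:
    - [0, 0.1, 1]
    - [0, 0.1, 2]
    - [0, 0.1, 2.4]
    - [0, 0.1, 2.6]
    - [0, 0.1, 2.8]
    - [0, 0.1, 3]
    - [0, 0.1, 3]
    - [0, 0.1, 3]
  turn: [0, 0, 0, 0, 0, 0, 0, 0]

```text
time: 30.93
tool_pos: [0.5293, 0.2827, 0.3103]
ee_rot: [3.136, 0.016, 2.94]
contact_force: [-1.6, -3.3, 2.7]
finger_gap: 0.274
```

Call:
move_arm:
  travel:
    - [0, 0, 0.2]
    - [0, 0, 0.4]
    - [0, 0, 0.5]
    - [0, 0, 0.5]
  turn: [0, 0, 0, 0]

```text
time: 31.27
tool_pos: [0.5293, 0.2827, 0.3059]
ee_rot: [3.136, 0.016, 2.939]
contact_force: [-2.5, -2.4, 5.9]
finger_gap: 0.273
```

```bash
python3 - <<'E'
from h import *
s=telemetry.read_state();print(s['tool_pos'],s['ee_rot'],s['contact_force'],s['wrist_torque'])
T=pose();print(T[:3,3]+T[:3,2]*manip.pinch_z)
E
```

```text
[0.52925846 0.28265503 0.30587575] [3.13595154 0.01603566 2.93947321] [-2.54175673 -2.42677219  5.89750361] [-0.71897736  0.67608374 -0.05590373]
[0.53186372 0.28301197 0.1511981 ]
```

Call:
move_arm:
  travel:
    - [0, 0, 0.2]
    - [0, 0, 0.4]
    - [0, 0, 0.4]
  turn: [0, 0, 0]

```text
time: 31.52
tool_pos: [0.5292, 0.2826, 0.3025]
ee_rot: [3.136, 0.016, 2.939]
contact_force: [-3.2, -1.8, 6.2]
finger_gap: 0.271
```

Call:
move_arm:
  travel:
    - [0, 0, 0.2]
    - [0, 0, 0.3]
    - [0, 0, 0.3]
  turn: [0, 0, 0]

```text
time: 31.77
tool_pos: [0.5288, 0.2825, 0.3016]
ee_rot: [3.135, 0.018, 2.94]
contact_force: [-8.1, -3.1, 19.7]
finger_gap: 0.268
```

```bash
python3 - <<'E'
from h import *
s=telemetry.read_state();print(s['tool_pos'],s['ee_rot'],s['contact_force'],s['wrist_torque'])
T=pose();print(T[:3,3]+T[:3,2]*manip.pinch_z)
im=read_camera('side');cv2.imwrite('pics/side3.png',cv2.resize(im[100:220,150:310],None,fx=5,fy=5))
E
```

```text
[0.52883514 0.28247718 0.30160428] [3.13459832 0.01758106 2.93952838] [-8.09876416 -3.088443   19.6998834 ] [-1.2826325   1.74627347 -0.06887959]
[0.53171654 0.28299138 0.14693197]
```

View pics/side3.png

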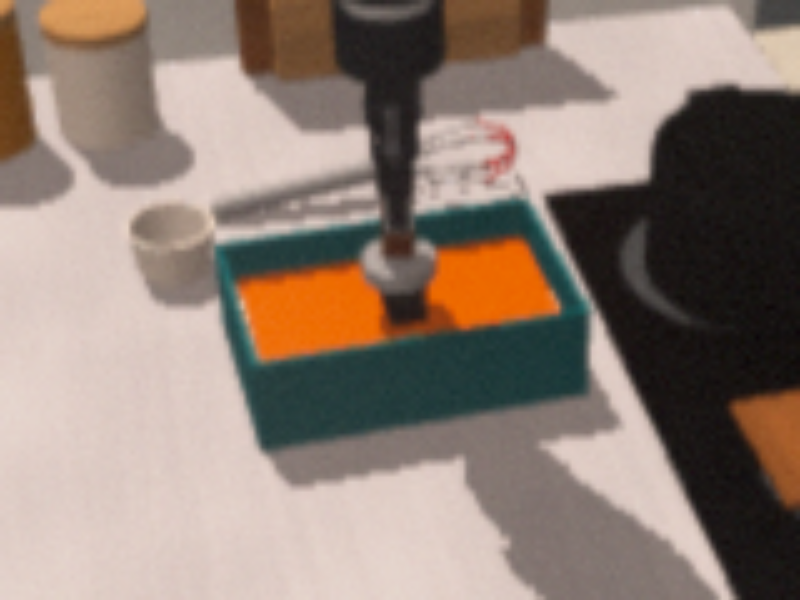

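Call:
move_arm:
  travel:
    - [0, 0, 0.1]
    - [0, 0, 0.1]
    - [0, 0, 0.1]
    - [0, 0, 0.1]
  turn: [0, 0, 0, 0]

```text
time: 32.15
tool_pos: [0.5287, 0.2824, 0.3017]
ee_rot: [3.134, 0.018, 2.939]
contact_force: [-4.5, -3.0, 11.1]
finger_gap: 0.271
```

Call:
move_arm:
  travel:
    - [0, 0, -1]
    - [0, 0, -3]
    - [0, 0, -6]
    - [0, -4, -8]
    - [0, -8, -8]
    - [0, -10, -8]
    - [0, -10, -8]
    - [0, -10, -8]
    - [0, -10, -8]
  turn: [0, 0, 0, 0, 0, 0, 0, 0, 0]

```text
time: 32.9
tool_pos: [0.5074, 0.1844, 0.3813]
ee_rot: [3.133, 0.019, 2.939]
contact_force: [-0.1, 0.2, -2.4]
finger_gap: 0.268
```

```bash
python3 snap.py w17; python3 - <<'E'
from h import *
T=np.load('pics/w17.npy');im=cv2.imread('pics/w17.png');C=cam('wrist',T)
for ce,a,l in blobs(im,'orange',3000):
  for z in (.050,.062): print('div',z,rect('wrist',l,z,C))
E
```

```text
32.95
div 0.05 (array([532.7, 280.1]), (226.3, 129.1), 2.3)
div 0.062 (array([528.5, 276.9]), (217.2, 123.9), 2.3)
```

View pics/w17.png

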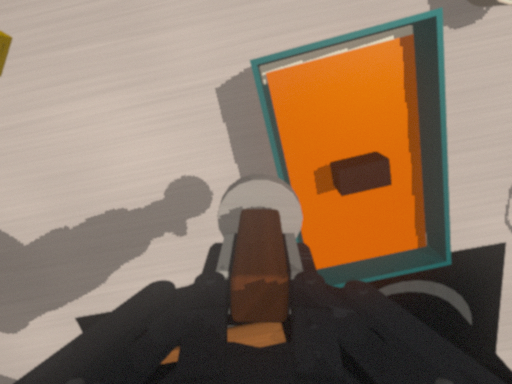

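```bash
python3 - <<'E'
from h import *
print(toTool([.4724,-.4270,.345],168.54))
E
```

```text
(array([ -8.76, -60.66,   3.26]), np.float64(-0.10363943968363287))
```

Call:
move_arm:
  travel:
    - [-8.8, -60.7, 2.5]
    - [-8.8, -60.7, 2.5]
    - [-8.8, -60.7, 2.5]
    - [-8.8, -60.7, 2.5]
    - [-8.8, -60.7, 2.5]
    - [-8.8, -60.7, 2.5]
    - [-8.8, -60.7, 2.5]
    - [-8.8, -60.7, 2.5]
    - [-8.8, -60.7, 2.5]
    - [-8.8, -60.7, 2.5]
    - [-8.8, -60.7, 2.5]
    - [-8.8, -60.7, 2.5]
  turn: [0, 0, 0, 0, 0, 0, 0, 0, 0, 0, 0, 0]

```text
time: 33.95
tool_pos: [0.4794, -0.3161, 0.3574]
ee_rot: [3.133, 0.019, 2.941]
contact_force: [1.1, 0.1, -1.9]
finger_gap: 0.271
```

```bash
python3 - <<'E'
from h import *
print(telemetry.read_state()['ee_rot'],toTool([.4724,-.4270,.300],168.54))
E
```

```text
[3.13300322 0.01867026 2.94111672] (array([ -1.41, -11.06,   5.68]), np.float64(-0.026425019462919863))
```

Call:
move_arm:
  travel:
    - [-1.4, -11.1, 3]
    - [-1.4, -11.1, 5.7]
    - [-1.4, -11.1, 5.7]
    - [-1.4, -11.1, 5.7]
    - [-1.4, -11.1, 5.7]
    - [-1.4, -11.1, 5.7]
    - [-1.4, -11.1, 5.7]
    - [-1.4, -11.1, 5.7]
  turn: [0, 0, 0, 0, 0, 0, 0, 0]

```text
time: 34.62
tool_pos: [0.4731, -0.4262, 0.3009]
ee_rot: [3.134, 0.02, 2.943]
contact_force: [-0.3, 0.2, -2.3]
finger_gap: 0.269
```

```bash
python3 - <<'E'
from h import *
print(telemetry.read_state()['ee_rot'],toTool([.4724,-.4270,.2242],168.54))
E
```

```text
[3.13355483 0.02008662 2.94298064] (array([ 0.21, -0.16,  7.67]), np.float64(0.08036992063247794))
```

Call:
move_arm:
  travel:
    - [0.2, -0.1, 2.5]
    - [0.2, -0.1, 5]
    - [0.2, -0.1, 7]
    - [0.2, -0.1, 7.4]
    - [0.2, -0.1, 7.6]
    - [0.2, -0.1, 7.6]
    - [0.2, -0.1, 7.6]
  turn: [0, 0, 0, 0, 0, 0, 0]

```text
time: 35.2
tool_pos: [0.4732, -0.4266, 0.2266]
ee_rot: [3.135, 0.022, 2.944]
contact_force: [-0.3, -0.4, -0.8]
finger_gap: 0.271
```

```bash
python3 - <<'E'
from h import *
s=telemetry.read_state();print(s['ee_rot'],s['tool_pos'],s['contact_force'])
E
```

```text
[3.13479001 0.02220381 2.94354732] [ 0.47318015 -0.42657138  0.22661494] [-0.30699456 -0.38567531 -0.81657145]
```

Call:
move_arm:
  travel:
    - [0, 0, 0.1]
    - [0, 0, 0.15]
    - [0, 0, 0.15]
  turn: [0, 0, 0]

```text
time: 35.45
tool_pos: [0.4734, -0.4267, 0.226]
ee_rot: [3.136, 0.023, 2.944]
contact_force: [-0.1, -0.6, -2.0]
finger_gap: 0.268
```

Call:
move_arm:
  travel:
    - [0, 0, 0]
    - [0, 0, 0]
    - [0, 0, 0]
    - [0, 0, 0]
    - [0, 0, -1]
    - [0, 0, -4]
    - [0, 0, -8]
    - [0, 0, -12]
    - [0, 0, -14]
    - [0, 0, -14]
    - [0, 0, -14]
  turn: [0, 0, 0, 0, 0, 0, 0, 0, 0, 0, 0]
  fingers: 6
  grip_force: 30

```text
time: 36.37
tool_pos: [0.4701, -0.4271, 0.3682]
ee_rot: [3.137, 0.027, 2.944]
contact_force: [0.2, 0.3, -0.4]
finger_gap: 0.7
```

```bash
python3 snap.py w18
```

```text
36.4167
```

View pics/w18.png

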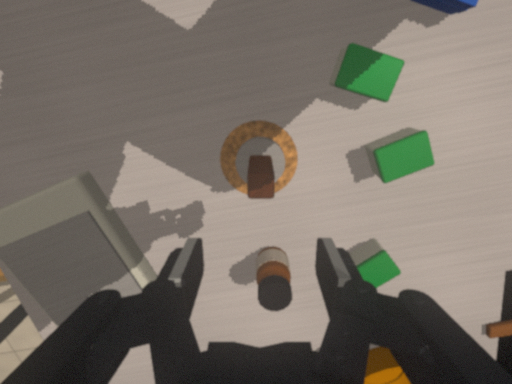

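```bash
sed -i "s/'green':\[((45,120,40)/'green':[((45,120,25)/" h.py; python3 - <<'E'
from h import *
T=np.load('pics/w18.npy');im=cv2.imread('pics/w18.png');C=cam('wrist',T)
h=cv2.cvtColor(im,cv2.COLOR_BGR2HSV);print(h[60,350],h[85,380],h[157,403])
for ce,a,l in blobs(im,'green',60):
    print(ce.round(1),a,rect('wrist',l,.038,C))
E
```

```text
[ 65 130  90] [ 65 143 143] [ 65 142 142]
[369.5  72. ] 2267 (array([ 405.3, -308.2]), (53.3, 37.1), 62.9)
[404.4 156.2] 1748 (array([ 493.8, -277.9]), (51.9, 37.6), -78.3)
[378.  269.6] 834 (array([ 629.1, -313.8]), (40.0, 39.1), -61.9)
```

```bash
python3 - <<'E'
from h import *
print(toPinch([.4052,-.3085,.11],63))
E
```

```text
(array([ 9.29, 10.19, 10.02]), np.float64(105.6493827992582))
```

Call:
move_arm:
  travel:
    - [9.3, 10.2, 2]
    - [9.3, 10.2, 5]
    - [9.3, 10.2, 5]
    - [9.3, 10.2, 5]
    - [9.3, 10.2, 5]
    - [9.3, 10.2, 5]
    - [9.3, 10.2, 5]
    - [9.3, 10.2, 5]
    - [9.3, 10.2, 5]
    - [9.3, 10.2, 5]
    - [9.3, 10.2, 5]
    - [9.3, 10.2, 5]
  turn: [105.6, 105.6, 105.6, 105.6, 105.6, 105.6, 105.6, 105.6, 105.6, 105.6, 105.6, 105.6]
  fingers: 8.5

```text
time: 37.42
tool_pos: [0.3996, -0.3081, 0.3136]
ee_rot: [3.12, -0.006, 1.437]
contact_force: [0.9, 0.3, -0.1]
finger_gap: 0.995
```

```bash
python3 - <<'E'
from h import *
s=telemetry.read_state();print(s['ee_rot'],s['tool_pos'])
print(toPinch([.4052,-.3085,.11],63))
E
```

```text
[ 3.11954763 -0.00563982  1.43748504] [ 0.39956262 -0.30812893  0.31355205]
(array([-0.08,  0.11,  4.89]), np.float64(19.361825771097386))
```

Call:
move_arm:
  travel:
    - [0, 0.1, 2]
    - [0, 0.1, 2]
    - [0, 0.1, 2]
    - [0, 0.1, 2]
    - [0, 0.1, 2]
  turn: [19.4, 19.4, 19.4, 19.4, 19.4]

```text
time: 37.83
tool_pos: [0.4007, -0.3079, 0.2927]
ee_rot: [3.125, -0.013, 1.102]
contact_force: [0.9, 0.3, 0.0]
finger_gap: 0.997
```

```bash
python3 snap.py w19; python3 - <<'E'
from h import *
T=np.load('pics/w19.npy');im=cv2.imread('pics/w19.png');C=cam('wrist',T)
for ce,a,l in blobs(im,'green',60):
    print(ce.round(1),a,rect('wrist',l,.038,C))
print(telemetry.read_state()['ee_rot'],toPinch([.4052,-.3085,.025],63))
E
```

```text
37.8833
[507.2  69.6] 177 (array([ 606.8, -304. ]), (18.0, 7.7), 78.1)
[345.8 107.5] 3754 (array([ 494.4, -276.1]), (53.6, 37.8), -78.0)
[257.9 192.9] 2856 (array([ 406. , -305.6]), (53.0, 37.4), 62.6)
[ 3.12399803 -0.0127996   1.1025199 ] (array([-0.19, -0.06, 11.33]), np.float64(0.16973724621834663))
```

View pics/w19.png

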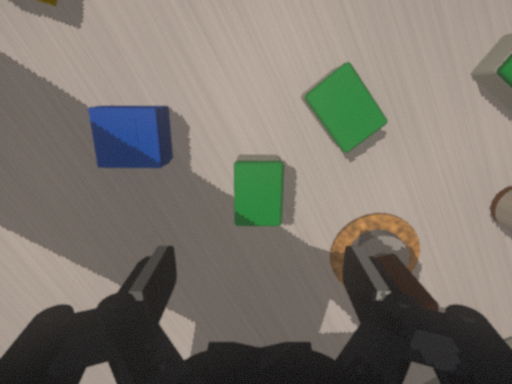

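Call:
move_arm:
  travel:
    - [0, -0.1, 3]
    - [0, -0.1, 6]
    - [0, -0.1, 9]
    - [0, -0.1, 11.3]
    - [0, -0.1, 11.3]
    - [0, -0.1, 11.3]
    - [0, -0.1, 11.3]
  turn: [0, 0, 0, 0, 0, 0, 0]

```text
time: 38.47
tool_pos: [0.4028, -0.3075, 0.1811]
ee_rot: [3.123, -0.013, 1.104]
contact_force: [-0.6, 0.0, 0.6]
finger_gap: 0.995
```

Call:
move_arm:
  travel:
    - [0, 0, 0]
    - [0, 0, 0]
    - [0, 0, 0]
    - [0, 0, 0]
    - [0, 0, 0]
    - [0, 0, 0]
    - [0, 0, 0]
    - [0, 0, 0]
  turn: [0, 0, 0, 0, 0, 0, 0, 0]
  fingers: 2.5

```text
time: 39.13
tool_pos: [0.4029, -0.3077, 0.1821]
ee_rot: [3.121, -0.012, 1.104]
contact_force: [-1.3, 0.8, 9.2]
finger_gap: 0.462
```

Call:
move_arm:
  travel:
    - [0, 0, -4]
    - [0, 0, -8]
    - [0, 0, -12]
    - [0, 0, -14]
    - [0, 0, -14]
    - [0, 0, -14]
  turn: [0, 0, 0, 0, 0, 0]

```text
time: 39.63
tool_pos: [0.3998, -0.3081, 0.3234]
ee_rot: [3.118, -0.012, 1.104]
contact_force: [-0.1, -0.6, -1.3]
finger_gap: 0.463
```

```bash
python3 - <<'E'
from h import *
D=np.array([.5317,.2835]);p=boxpt(-.065,0,D)
print(telemetry.read_state()['ee_rot'],p,toPinch([*p,.17],92.45))
E
```

```text
[ 3.11843847 -0.01165845  1.10387234] [0.46675942 0.28072141] (array([ 5.541e+01, -2.089e+01,  4.000e-02]), np.float64(-29.202773769472913))
```

Call:
move_arm:
  travel:
    - [55.4, -20.9, 0]
    - [55.4, -20.9, 0]
    - [55.4, -20.9, 0]
    - [55.4, -20.9, 0]
    - [55.4, -20.9, 0]
    - [55.4, -20.9, 0]
    - [55.4, -20.9, 0]
    - [55.4, -20.9, 0]
    - [55.4, -20.9, 0]
    - [55.4, -20.9, 0]
    - [55.4, -20.9, 0]
    - [55.4, -20.9, 0]
  turn: [-29.2, -29.2, -29.2, -29.2, -29.2, -29.2, -29.2, -29.2, -29.2, -29.2, -29.2, -29.2]

```text
time: 40.63
tool_pos: [0.4519, 0.1912, 0.323]
ee_rot: [3.118, 0.002, 1.614]
contact_force: [1.5, -0.5, -0.4]
finger_gap: 0.458
```

```bash
python3 - <<'E'
from h import *
D=np.array([.5317,.2835]);p=boxpt(-.065,0,D)
print(telemetry.read_state()['ee_rot'],p,toPinch([*p,.16],92.45))
E
```

```text
[3.11802567e+00 2.11079855e-03 1.61368798e+00] [0.46675942 0.28072141] (array([8.91, 1.48, 0.85]), np.float64(0.007510544488923188))
```

Call:
move_arm:
  travel:
    - [8.9, 1.5, 0]
    - [8.9, 1.5, 0]
    - [8.9, 1.5, 0]
    - [8.9, 1.5, 0]
    - [8.9, 1.5, 0]
    - [8.9, 1.5, 0]
  turn: [0, 0, 0, 0, 0, 0]

```text
time: 41.13
tool_pos: [0.4626, 0.2798, 0.3221]
ee_rot: [3.12, 0.004, 1.613]
contact_force: [0.2, -0.1, -0.4]
finger_gap: 0.462
```

```bash
python3 snap.py w20; python3 - <<'E'
from h import *
D=np.array([.5317,.2835]);p=boxpt(-.065,0,D)
print(telemetry.read_state()['ee_rot'],p,toPinch([*p,.079],92.45))
E
```

```text
41.1833
[3.11934167e+00 3.05713996e-03 1.61256556e+00] [0.46675942 0.28072141] (array([ 0.18, -0.14,  8.88]), np.float64(-0.05679900035067931))
```

View pics/w20.png

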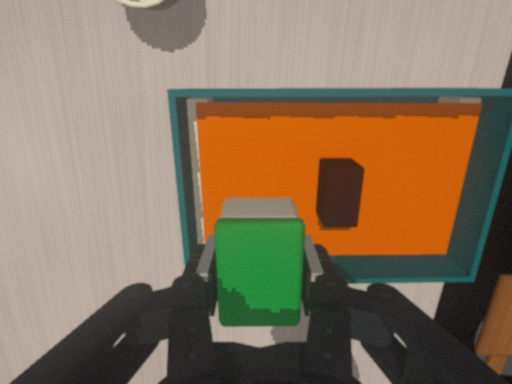

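Call:
move_arm:
  travel:
    - [0.2, -0.1, 3]
    - [0.2, -0.1, 5]
    - [0.2, -0.1, 7]
    - [0.2, -0.1, 8]
    - [0.2, -0.1, 8.6]
    - [0.2, -0.1, 8.9]
    - [0.2, -0.1, 8.9]
    - [0.2, -0.1, 8.9]
  turn: [0, 0, 0, 0, 0, 0, 0, 0]

```text
time: 41.85
tool_pos: [0.4641, 0.2812, 0.2343]
ee_rot: [3.118, 0.003, 1.612]
contact_force: [-0.5, 0.7, -1.6]
finger_gap: 0.464
```

```bash
python3 - <<'E'
from h import *
s=telemetry.read_state()
D=np.array([.5317,.2835]);p=boxpt(-.065,0,D)
print(s['ee_rot'],s['contact_force'],p,toPinch([*p,.0785],92.45))
E
```

```text
[3.11833870e+00 2.55414972e-03 1.61223527e+00] [-0.50786611  0.67919673 -1.60764116] [0.46675942 0.28072141] (array([-0.02, -0.1 ,  0.12]), np.float64(-0.07572368409080354))
```

Call:
move_arm:
  travel:
    - [0, -0.1, 0.15]
    - [0, -0.1, 0.15]
  turn: [0, 0]

```text
time: 42.02
tool_pos: [0.4633, 0.2813, 0.2335]
ee_rot: [3.117, 0.002, 1.612]
contact_force: [-0.2, -0.3, -0.4]
finger_gap: 0.462
```

Call:
move_arm:
  travel:
    - [0, 0, 0]
    - [0, 0, 0]
    - [0, 0, 0]
    - [0, 0, -2]
    - [0, 0, -5]
    - [0, 0, -9]
    - [0, 0, -12]
    - [0, 0, -12]
    - [0, 0, -12]
  turn: [0, 0, 0, 0, 0, 0, 0, 0, 0]
  fingers: 5.6

```text
time: 42.77
tool_pos: [0.4607, 0.2817, 0.3556]
ee_rot: [3.114, -0.0, 1.612]
contact_force: [0.3, -0.1, 0.1]
finger_gap: 0.658
```

```bash
python3 snap.py w21; python3 - <<'E'
from h import *
s=telemetry.read_state();print(s['ee_rot'],s['finger_gap'])
T=np.load('pics/w21.npy');im=cv2.imread('pics/w21.png');C=cam('wrist',T)
for ce,a,l in blobs(im,'green',60):
    print(ce.round(1),a,rect('wrist',l,.088,C))
print(toPinch([.494,-.277,.17],102))
E
```

```text
42.8167
[3.11600076e+00 1.25035824e-03 1.61230109e+00] 0.6531854726673979
[257.9 188.6] 2687 (array([467.3, 282.1]), (54.0, 37.7), -88.4)
(array([-55.91,   0.57,   3.02]), np.float64(-9.621952154014423))
```

View pics/w21.png

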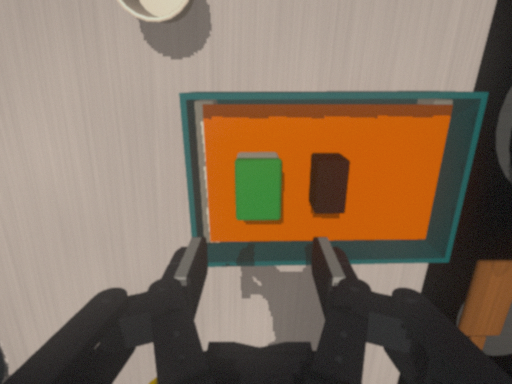

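Call:
move_arm:
  travel:
    - [-55.9, 0.6, 2]
    - [-55.9, 0.6, 2]
    - [-55.9, 0.6, 2]
    - [-55.9, 0.6, 2]
    - [-55.9, 0.6, 2]
    - [-55.9, 0.6, 2]
    - [-55.9, 0.6, 2]
    - [-55.9, 0.6, 2]
    - [-55.9, 0.6, 2]
    - [-55.9, 0.6, 2]
    - [-55.9, 0.6, 2]
    - [-55.9, 0.6, 2]
  turn: [-9.6, -9.6, -9.6, -9.6, -9.6, -9.6, -9.6, -9.6, -9.6, -9.6, -9.6, -9.6]
  fingers: 8.5

```text
time: 43.82
tool_pos: [0.4859, -0.217, 0.3354]
ee_rot: [3.118, 0.004, 1.78]
contact_force: [0.8, 0.3, -0.8]
finger_gap: 0.997
```

```bash
python3 - <<'E'
from h import *
s=telemetry.read_state();print(s['ee_rot'],s['finger_gap'])
print(toPinch([.494,-.277,.12],102))
E
```

```text
[3.11845504 0.0040164  1.77963244] 0.9974783272165602
(array([-5.95, -0.95,  6.07]), np.float64(-0.03457206309178673))
```

Call:
move_arm:
  travel:
    - [-6, -0.9, 2]
    - [-6, -0.9, 4]
    - [-6, -0.9, 4]
    - [-6, -0.9, 4]
    - [-6, -0.9, 4]
    - [-6, -0.9, 4]
  turn: [0, 0, 0, 0, 0, 0]

```text
time: 44.32
tool_pos: [0.4906, -0.2766, 0.2957]
ee_rot: [3.118, 0.004, 1.781]
contact_force: [0.3, -0.0, -0.8]
finger_gap: 0.995
```

```bash
python3 snap.py w22; python3 - <<'E'
from h import *
T=np.load('pics/w22.npy');im=cv2.imread('pics/w22.png');C=cam('wrist',T)
for ce,a,l in blobs(im,'green',60):
    r=rect('wrist',l,.038,C);print(ce.round(1),a,r)
    if a>1500 and abs(r[0][0]-494)<25: print(toPinch([*(r[0]/1000),.025],r[2]%180))
E
```

```text
44.3667
[257.4 191.2] 2781 (array([ 494.9, -275.3]), (53.0, 36.9), -78.5)
(array([ 0.15, -0.21, 11.64]), np.float64(0.548307978014634))
[399.6 258.7] 1801 (array([ 632.4, -316. ]), (55.3, 37.5), -61.7)
```

View pics/w22.png

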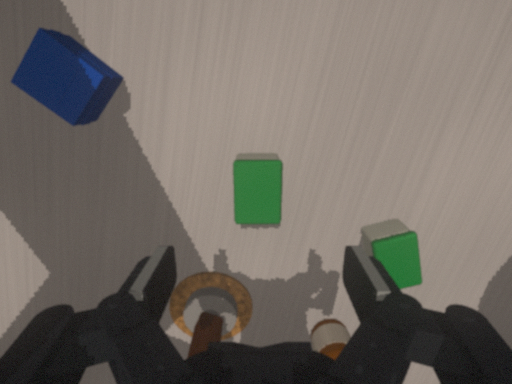

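Call:
move_arm:
  travel:
    - [0.1, -0.1, 3]
    - [0.1, -0.1, 6]
    - [0.1, -0.1, 9]
    - [0.1, -0.1, 11.6]
    - [0.1, -0.1, 11.6]
    - [0.1, -0.1, 11.6]
    - [0.1, -0.1, 11.6]
  turn: [0.5, 0.5, 0.5, 0.5, 0.5, 0.5, 0.5]

```text
time: 44.95
tool_pos: [0.4932, -0.2754, 0.182]
ee_rot: [3.116, 0.006, 1.773]
contact_force: [0.6, 0.3, -0.3]
finger_gap: 0.996
```

Call:
move_arm:
  travel:
    - [0, 0, 0]
    - [0, 0, 0]
    - [0, 0, 0]
    - [0, 0, 0]
    - [0, 0, 0]
    - [0, 0, 0]
    - [0, 0, 0]
    - [0, 0, 0]
  turn: [0, 0, 0, 0, 0, 0, 0, 0]
  fingers: 2.5

```text
time: 45.62
tool_pos: [0.4934, -0.2756, 0.1832]
ee_rot: [3.115, 0.007, 1.773]
contact_force: [-1.9, 1.8, 9.8]
finger_gap: 0.464
```

Call:
move_arm:
  travel:
    - [0, 0, -4]
    - [0, 0, -8]
    - [0, 0, -12]
    - [0, 0, -14]
    - [0, 0, -14]
    - [0, 0, -14]
  turn: [0, 0, 0, 0, 0, 0]

```text
time: 46.12
tool_pos: [0.4897, -0.2756, 0.3245]
ee_rot: [3.113, 0.009, 1.773]
contact_force: [-0.8, 0.5, -2.0]
finger_gap: 0.466
```

```bash
python3 - <<'E'
from h import *
D=np.array([.5317,.2835]);p=boxpt(.065,.035,D)
print(telemetry.read_state()['ee_rot'],p,toPinch([*p,.165],92.45))
E
```

```text
[3.11269149 0.00862873 1.77301242] [0.59514442 0.3212466 ] (array([56.49, 21.86,  0.64]), np.float64(9.13612846816369))
```

Call:
move_arm:
  travel:
    - [56.5, 21.9, 0]
    - [56.5, 21.9, 0]
    - [56.5, 21.9, 0]
    - [56.5, 21.9, 0]
    - [56.5, 21.9, 0]
    - [56.5, 21.9, 0]
    - [56.5, 21.9, 0]
    - [56.5, 21.9, 0]
    - [56.5, 21.9, 0]
    - [56.5, 21.9, 0]
    - [56.5, 21.9, 0]
    - [56.5, 21.9, 0]
  turn: [9.1, 9.1, 9.1, 9.1, 9.1, 9.1, 9.1, 9.1, 9.1, 9.1, 9.1, 9.1]

```text
time: 47.12
tool_pos: [0.572, 0.2167, 0.3235]
ee_rot: [3.114, 0.005, 1.614]
contact_force: [1.0, -0.4, 0.3]
finger_gap: 0.464
```

```bash
python3 - <<'E'
from h import *
D=np.array([.5317,.2835]);p=boxpt(.065,.035,D)
print(telemetry.read_state()['ee_rot'],p,toPinch([*p,.165],92.45))
E
```

```text
[3.11449138 0.00491669 1.61427387] [0.59514442 0.3212466 ] (array([10.42,  2.34,  0.4 ]), np.float64(0.04107994608665422))
```

Call:
move_arm:
  travel:
    - [10.4, 2.3, 0]
    - [10.4, 2.3, 0]
    - [10.4, 2.3, 0]
    - [10.4, 2.3, 0]
    - [10.4, 2.3, 0]
    - [10.4, 2.3, 0]
    - [10.4, 2.3, 0]
  turn: [0, 0, 0, 0, 0, 0, 0]

```text
time: 47.7
tool_pos: [0.5902, 0.3205, 0.3228]
ee_rot: [3.116, 0.006, 1.613]
contact_force: [-0.4, 0.3, -1.5]
finger_gap: 0.46
```

```bash
python3 - <<'E'
from h import *
D=np.array([.5317,.2835]);p=boxpt(.065,.035,D)
print(telemetry.read_state()['ee_rot'],p,toPinch([*p,.079],92.45))
E
```

```text
[3.11601136 0.00589844 1.61331947] [0.59514442 0.3212466 ] (array([ 0.2 , -0.13,  8.91]), np.float64(-0.013603279448801686))
```

Call:
move_arm:
  travel:
    - [0.2, -0.1, 3]
    - [0.2, -0.1, 5]
    - [0.2, -0.1, 7]
    - [0.2, -0.1, 8]
    - [0.2, -0.1, 8.6]
    - [0.2, -0.1, 9]
    - [0.2, -0.1, 9]
    - [0.2, -0.1, 9]
  turn: [0, 0, 0, 0, 0, 0, 0, 0]

```text
time: 48.37
tool_pos: [0.5919, 0.3217, 0.234]
ee_rot: [3.114, 0.005, 1.613]
contact_force: [0.0, -0.1, -0.1]
finger_gap: 0.462
```

```bash
python3 - <<'E'
from h import *
s=telemetry.read_state()
D=np.array([.5317,.2835]);p=boxpt(.065,.035,D)
print(s['ee_rot'],s['contact_force'],toPinch([*p,.0785],92.45))
E
```

```text
[3.11441701 0.00514658 1.61273662] [ 0.04304218 -0.08535378 -0.12854306] (array([ 0.02, -0.1 ,  0.08]), np.float64(-0.04699809932230892))
```

Call:
move_arm:
  travel:
    - [0, 0, 0]
    - [0, 0, 0]
    - [0, 0, 0]
    - [0, 0, -2]
    - [0, 0, -5]
    - [0, 0, -9]
    - [0, 0, -12]
    - [0, 0, -12]
    - [0, 0, -12]
  turn: [0, 0, 0, 0, 0, 0, 0, 0, 0]
  fingers: 5.6

```text
time: 49.12
tool_pos: [0.589, 0.3225, 0.3566]
ee_rot: [3.11, 0.003, 1.613]
contact_force: [-0.9, -0.0, -0.5]
finger_gap: 0.652
```

```bash
python3 snap.py w23; python3 - <<'E'
from h import *
s=telemetry.read_state();print(s['ee_rot'],s['finger_gap'])
T=np.load('pics/w23.npy');im=cv2.imread('pics/w23.png');C=cam('wrist',T)
for ce,a,l in blobs(im,'green',60):
    print(ce.round(1),a,rect('wrist',l,.088,C))
print(toPinch([.632,-.316,.17],118))
E
```

```text
49.1667
[3.1131066  0.00448375 1.61283641] 0.6574667854875522
[257.6 188.1] 2636 (array([596.1, 322. ]), (53.5, 37.8), -87.9)
[110.5 226.4] 2479 (array([469. , 282.7]), (54.4, 38.6), -87.6)
(array([-63.87,   1.12,   3.32]), np.float64(-25.59128039437536))
```

View pics/w23.png

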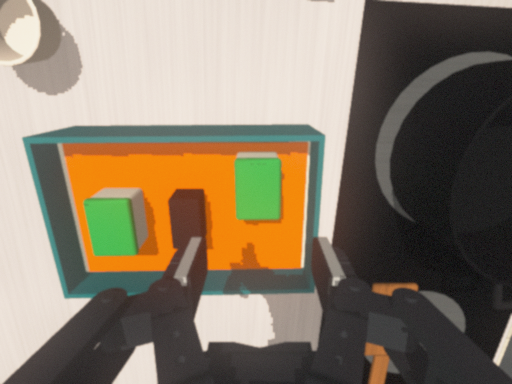

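Two tubs are placed. Next is the third.

Call:
move_arm:
  travel:
    - [-63.9, 1.1, 2]
    - [-63.9, 1.1, 2]
    - [-63.9, 1.1, 2]
    - [-63.9, 1.1, 2]
    - [-63.9, 1.1, 2]
    - [-63.9, 1.1, 2]
    - [-63.9, 1.1, 2]
    - [-63.9, 1.1, 2]
    - [-63.9, 1.1, 2]
    - [-63.9, 1.1, 2]
    - [-63.9, 1.1, 2]
    - [-63.9, 1.1, 2]
  turn: [-25.6, -25.6, -25.6, -25.6, -25.6, -25.6, -25.6, -25.6, -25.6, -25.6, -25.6, -25.6]
  fingers: 8.5

```text
time: 50.17
tool_pos: [0.6179, -0.1771, 0.3397]
ee_rot: [3.12, 0.015, 2.06]
contact_force: [1.0, -0.0, -0.5]
finger_gap: 0.995
```

```bash
python3 - <<'E'
from h import *
s=telemetry.read_state();print(s['ee_rot'],s['finger_gap'])
print(toPinch([.632,-.316,.14],118))
E
```

```text
[3.11966263 0.01455199 2.05954013] 0.9947516154405837
(array([-12.63,  -5.72,   4.56]), np.float64(0.002957439495816061))
```

Call:
move_arm:
  travel:
    - [-12.6, -5.7, 2]
    - [-12.6, -5.7, 4.5]
    - [-12.6, -5.7, 4.5]
    - [-12.6, -5.7, 4.5]
    - [-12.6, -5.7, 4.5]
    - [-12.6, -5.7, 4.5]
    - [-12.6, -5.7, 4.5]
  turn: [0, 0, 0, 0, 0, 0, 0]

```text
time: 50.75
tool_pos: [0.6277, -0.3146, 0.2942]
ee_rot: [3.121, 0.013, 2.059]
contact_force: [0.6, -0.5, 0.5]
finger_gap: 0.995
```

```bash
python3 snap.py w24; python3 - <<'E'
from h import *
T=np.load('pics/w24.npy');im=cv2.imread('pics/w24.png');C=cam('wrist',T)
for ce,a,l in blobs(im,'green',60):
    r=rect('wrist',l,.038,C);print(ce.round(1),a,r)
    if a>1500: print(toPinch([*(r[0]/1000),.027],r[2]%180))
E
```

```text
50.8
[258.5 194.9] 2772 (array([ 634. , -316.8]), (53.3, 37.0), -62.7)
(array([-0.16, -0.17, 11.34]), np.float64(0.7499555045977218))
```

View pics/w24.png

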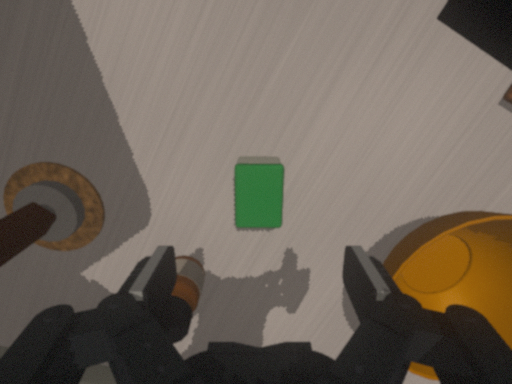

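Call:
move_arm:
  travel:
    - [-0.1, -0.1, 3]
    - [-0.1, -0.1, 6]
    - [-0.1, -0.1, 9]
    - [-0.1, -0.1, 11.4]
    - [-0.1, -0.1, 11.4]
    - [-0.1, -0.1, 11.4]
    - [-0.1, -0.1, 11.4]
  turn: [0.5, 0.5, 0.5, 0.5, 0.5, 0.5, 0.5]

```text
time: 51.38
tool_pos: [0.6313, -0.3151, 0.1831]
ee_rot: [3.118, 0.015, 2.053]
contact_force: [-0.4, -0.4, 0.8]
finger_gap: 0.997
```

Call:
move_arm:
  travel:
    - [0, 0, 0]
    - [0, 0, 0]
    - [0, 0, 0]
    - [0, 0, 0]
    - [0, 0, 0]
    - [0, 0, 0]
    - [0, 0, 0]
    - [0, 0, 0]
  turn: [0, 0, 0, 0, 0, 0, 0, 0]
  fingers: 2.5

```text
time: 52.05
tool_pos: [0.6314, -0.3153, 0.1846]
ee_rot: [3.117, 0.017, 2.053]
contact_force: [-0.7, 0.7, 8.0]
finger_gap: 0.466
```

Call:
move_arm:
  travel:
    - [0, 0, -4]
    - [0, 0, -8]
    - [0, 0, -12]
    - [0, 0, -14]
    - [0, 0, -14]
    - [0, 0, -14]
  turn: [0, 0, 0, 0, 0, 0]

```text
time: 52.55
tool_pos: [0.6275, -0.3149, 0.3261]
ee_rot: [3.116, 0.019, 2.052]
contact_force: [0.1, -0.0, -0.9]
finger_gap: 0.465
```

```bash
python3 - <<'E'
from h import *
D=np.array([.5317,.2835]);p=boxpt(.065,-.035,D)
print(telemetry.read_state()['ee_rot'],p,toPinch([*p,.17],92.45))
E
```

```text
[3.11571224 0.01904287 2.05246009] [0.59813675 0.25131058] (array([51.83, 23.24, -0.24]), np.float64(25.147300646019687))
```

Call:
move_arm:
  travel:
    - [51.8, 23.2, 0]
    - [51.8, 23.2, 0]
    - [51.8, 23.2, 0]
    - [51.8, 23.2, 0]
    - [51.8, 23.2, 0]
    - [51.8, 23.2, 0]
    - [51.8, 23.2, 0]
    - [51.8, 23.2, 0]
    - [51.8, 23.2, 0]
    - [51.8, 23.2, 0]
    - [51.8, 23.2, 0]
    - [51.8, 23.2, 0]
  turn: [25.1, 25.1, 25.1, 25.1, 25.1, 25.1, 25.1, 25.1, 25.1, 25.1, 25.1, 25.1]

```text
time: 53.55
tool_pos: [0.5961, 0.1859, 0.3205]
ee_rot: [3.113, 0.007, 1.614]
contact_force: [1.0, -1.0, -1.0]
finger_gap: 0.464
```

```bash
python3 - <<'E'
from h import *
D=np.array([.5317,.2835]);p=boxpt(.065,-.035,D)
print(telemetry.read_state()['ee_rot'],p,toPinch([*p,.17],92.45))
E
```

```text
[3.11308614 0.00708881 1.61433566] [0.59813675 0.25131058] (array([ 6.63,  0.06, -0.46]), np.float64(0.04462023126959025))
```

Call:
move_arm:
  travel:
    - [6.6, 0, 0]
    - [6.6, 0, 0]
    - [6.6, 0, 0]
    - [6.6, 0, 0]
    - [6.6, 0, 0]
    - [6.6, 0, 0]
  turn: [0, 0, 0, 0, 0, 0]

```text
time: 54.05
tool_pos: [0.5932, 0.2507, 0.3192]
ee_rot: [3.115, 0.008, 1.613]
contact_force: [-1.2, 0.3, -0.9]
finger_gap: 0.465
```

```bash
python3 - <<'E'
from h import *
D=np.array([.5317,.2835]);p=boxpt(.065,-.035,D)
print(telemetry.read_state()['ee_rot'],p,toPinch([*p,.080],92.45))
E
python3 snap.py w25
```

```text
[3.11454709 0.00794883 1.61322696] [0.59813675 0.25131058] (array([ 0.23, -0.15,  8.45]), np.float64(-0.018903940122015683))
54.1
```

View pics/w25.png

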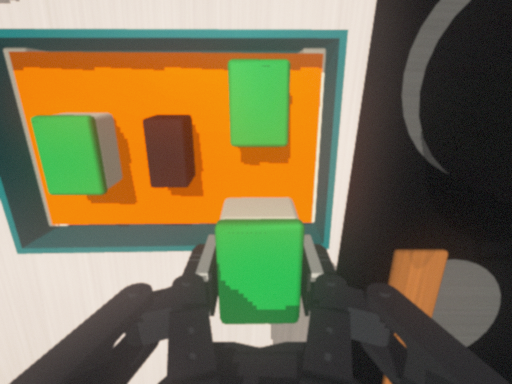

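Call:
move_arm:
  travel:
    - [0.2, -0.1, 3]
    - [0.2, -0.1, 5]
    - [0.2, -0.1, 7]
    - [0.2, -0.1, 8]
    - [0.2, -0.1, 8.4]
    - [0.2, -0.1, 8.6]
    - [0.2, -0.1, 8.6]
    - [0.2, -0.1, 8.6]
  turn: [0, 0, 0, 0, 0, 0, 0, 0]

```text
time: 54.77
tool_pos: [0.595, 0.2512, 0.2348]
ee_rot: [3.113, 0.007, 1.612]
contact_force: [-0.8, -0.9, 0.1]
finger_gap: 0.465
```

```bash
python3 - <<'E'
from h import *
s=telemetry.read_state()
D=np.array([.5317,.2835]);p=boxpt(.065,-.035,D)
print(s['ee_rot'],s['contact_force'],toPinch([*p,.080],92.45))
E
```

```text
[3.11281598 0.00738024 1.61172953] [-0.80327687 -0.92413196  0.06502828] (array([ 0.11, -0.13,  0.01]), np.float64(-0.10470010183294676))
```

Call:
move_arm:
  travel:
    - [0, 0, 0]
    - [0, 0, 0]
    - [0, 0, 0]
    - [0, 0, -2]
    - [0, 0, -5]
    - [0, 0, -9]
    - [0, 0, -13]
    - [0, 0, -15]
    - [0, 0, -15]
    - [0, 0, -15]
  turn: [0, 0, 0, 0, 0, 0, 0, 0, 0, 0]
  fingers: 5.6

```text
time: 55.6
tool_pos: [0.5909, 0.2524, 0.3864]
ee_rot: [3.11, 0.006, 1.612]
contact_force: [-0.2, -0.1, 0.3]
finger_gap: 0.654
```

Call:
move_arm:
  travel:
    - [-5, -6, -2]
    - [-5, -6, -2]
    - [-5, -6, -2]
    - [-5, -6, -2]
    - [-5, -6, -2]
  turn: [0, 0, 0, 0, 0]

```text
time: 56.02
tool_pos: [0.5325, 0.2, 0.4041]
ee_rot: [3.11, 0.006, 1.612]
contact_force: [0.8, -0.4, 0.6]
finger_gap: 0.661
```

```bash
python3 snap.py w26; python3 - <<'E'
from h import *
T=np.load('pics/w26.npy');im=cv2.imread('pics/w26.png');C=cam('wrist',T)
for ce,a,l in blobs(im,'green',60):
    print(ce.round(1),a,rect('wrist',l,.088,C))
for ce,a,l in blobs(im,'orange',1500):
    l=cv2.morphologyEx(l.astype(np.uint8),cv2.MORPH_CLOSE,np.ones((61,61)))
    print('div',rect('wrist',l,.05,C))
cv2.imwrite('pics/w26c.png',cv2.resize(im[20:290,80:440],None,fx=2.2,fy=2.2))
i=read_camera('side');cv2.imwrite('pics/side4.png',cv2.resize(i[100:220,150:310],None,fx=5,fy=5));cv2.imwrite('pics/side4t.png',i)
cv2.imwrite('pics/top4.png',read_camera('top'))
E
```

```text
56.0667
[325.   40.1] 3035 (array([595.5, 321.1]), (54.7, 39.0), -87.3)
[180.6  82.7] 2674 (array([468.4, 281.1]), (52.9, 38.3), -87.8)
[320.2 123.3] 2289 (array([599. , 249.3]), (54.7, 38.7), -87.7)
div (array([498. , 347.7]), (161.6, 29.1), -0.8)
div (array([500.1, 255.9]), (159.4, 83.6), 2.5)
```

View pics/w26c.png

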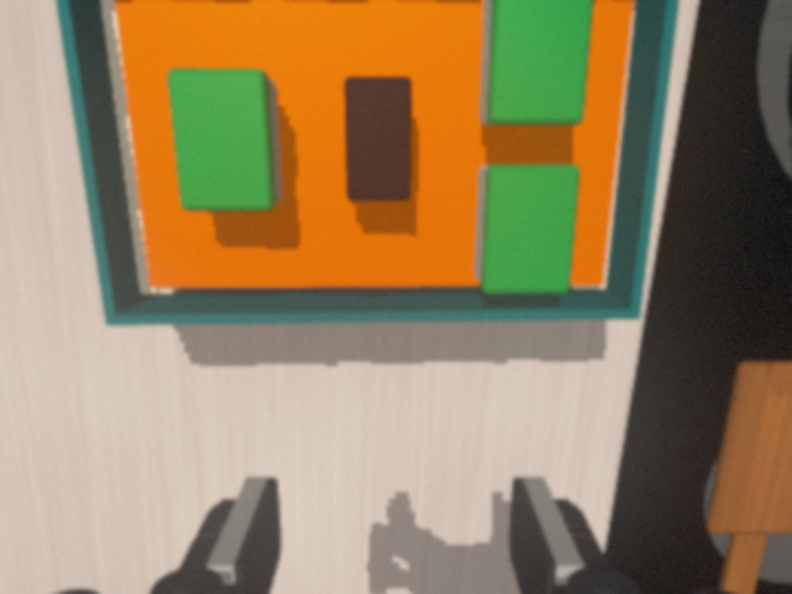

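View pics/side4.png

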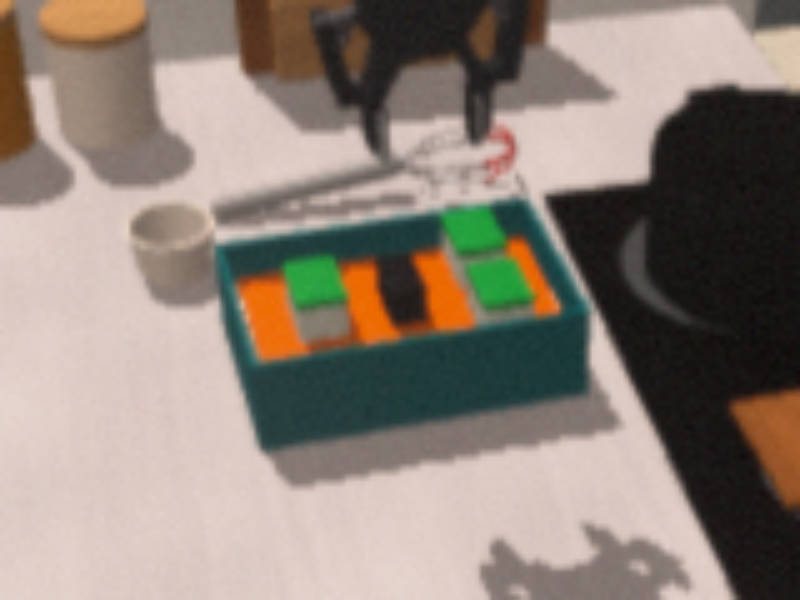

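View pics/side4t.png

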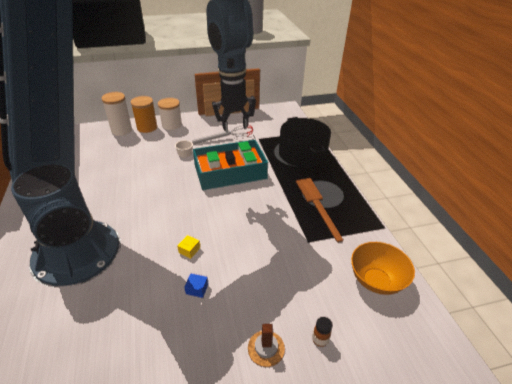

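View pics/top4.png

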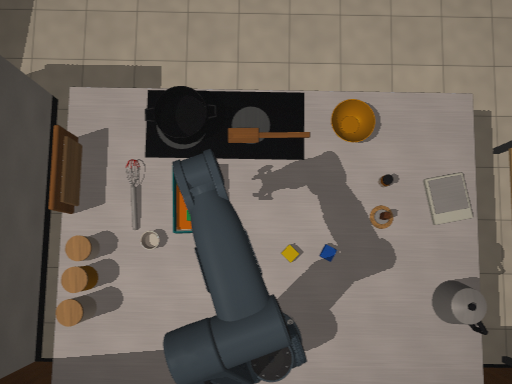

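```bash
python3 -c "
from bench import job,telemetry
s=telemetry.read_state();print(s['time'],s['contact_force'])
print(job.job_done())"
```

```text
56.1667 [0.54703504 0.10209877 0.03321314]
the job is handed in; nothing more can be done
None
```

I packed the lunch box in the required order and handed the job in at 56 s of the 210 s allowed; the hand-in gives no verdict.

- **Cartons:** all three stand on the box floor between the rails.
- **Divider:** it was laid block up on the raised rails. Its block measured about 2 mm off the box centre and its yaw within about 0.1°.
- **Press:** the force stayed below 10 N while the rails moved, then jumped to about 22 N with the tamper foot at the bottomed-out height. I held that for about 0.6 s with the tamper about 1° or less off upright.
- **Tubs:** all three stand upright on the divider beside the block. I re-measured one after it was knocked aside by a few centimetres, before picking it up.
- **Tamper:** it is back upright on the coaster, about centred.

In the final pictures the whisk, mwiko, spice jar, ramekin and the blue and yellow look-alikes appear where they started. The wrist force was close to zero, and no check failed or disagreed.

I could not read the rail travel directly. That both rails are down is inferred from the press force, the foot height and the divider's apparent size after the press. The tool also drifted to about 1.8° of tilt by the end. I allowed for it when working out the later moves, and the tubs stand flat.

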